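# Load the drying chamber, then hold the hot pot in tongs

### The arm

A 6-joint arm with a two-finger parallel gripper is mounted at the origin on the work surface. World frame = base frame: x ahead of the robot, y to its left, z up, the work surface at z = 0. Lengths are in m, angles in rad, forces in N, time in s.
With the tool pointing down it reaches from about 0.425 to 1.125 m from the base axis. Payload 14.9 kg.
Tool frame: the origin (TCP) lies midway between the tips of the shut fingers; the grasp point (between the pads) lies 19 mm behind it; z points along the fingers, y is the direction in which the jaws open and shut (so a half turn about z gives the same grasp; the last joint's range is limited). The gripper opens to 91 mm and grips with 3 to 60 N. Pads are 32 mm wide; open, the fingers measure 118 mm over their backs; the gripper's body (76 mm by 178 mm) begins 60 mm behind the grasp point.
Start: joints at [-1.304, 0.379, 1.734, -0, 1.028, -0.033], TCP at [0.207, -0.669, 0.214] pointing down, gripper open.
Joint ranges: [-2.77, 2.77], [-0.74, 2.19], [0, 2.66], [-1.06, 4.2], [0.31, 2.87], [-3.08, 3.08]. Speed limits (rad/s): [1.89, 1.89, 2.39, 3.14, 3.14, 3.14].

### API

Orientations are given as [roll, pitch, yaw] about the fixed x, y, z axes, in that order (R = Rz(yaw) Ry(pitch) Rx(roll)).
In Python, from station import env gives the robot as it stands.
- The arm moves only by the tool carry_out, never from a script. Its argument "deltas" is one flat list of numbers, 6 for each row, row after row: the shift along the tool's x, y, z in mm, then the turn, a rotation vector about the tool's x, y, z in degrees. A call has 1 to 12 rows; each row shifts and turns the pose as measured when the row begins, along the tool's axes as they then stand; what a row does not reach is not made up. A row lasts 1/10 s, in which the tool goes at most 50 mm and 8.59 degrees, less where a joint would pass 70% of its speed; a pose out of reach is approached as far as the arm can. A call with a gripper value outside its range is refused whole. "hand" is the opening, from 0 (shut) to 1 (fully open), set as the call begins (left out, the last holds). The fingers move at their own pace and stop on an object; "newtons" is the grip in N (left out, the last holds). Time passes only in rows, so rows that do not move let the fingers close. It gives the time, the measured TCP pose, the force and the opening at its end, in the units of the state.
- env.observe(): the state, without advancing time (a new reading comes with each control period).
- env.capture(name): name is "side" or "top" or "wrist"; returns a dict with "color" (384x512x3 uint8, blue, green, red), "depth" (384x512 float32, m along the optical axis (not along the pixel's ray), 0 where there is no reading), "camera_matrix" (3x3 intrinsics, pixels), "R" (3x3) and "t" (3): a world point X has camera coordinates R X + t; the wrist camera has in their place "tool_from_camera" (4x4, takes a point from camera to tool coordinates, whose origin is the TCP and whose axes are the flange's). Camera axes: x right, y down, z forward; pixel columns grow to the right and rows downward; lengths in m; the calibration is good to about 2 mm. A picture is of the moment at which its call begins: read the wrist's pose just before it.
- env.close_job(): hands the job in, once; it reports no verdict.
The state is a dict: "t": time; "joint_positions": joint angles; "qd": joint speeds; "effort": joint torques, N m; "tool_pos": TCP position; "tcp_rot": TCP orientation; "force": force on the tool from outside, world axes, zero at the start; "wrist_torque": the same for the moment, N m; "finger_gap": opening from 0.0 (shut) to 1.0 (fully open).
Only numpy, scipy, OpenCV 4.12 (cv2) and the standard library are available. Lean on these libraries where they do the work, as an engineer would, in place of code of your own. Each camera call takes 0.05 s, during which the arm holds its last target.

### The job

Slide the loaded tray on the deck of the drying chamber into the chamber's opening until it stops, its pots still standing in it. Then take the tongs lying on the bench and grip the hot lidded pot on the stone tile with their jaws, never touching that pot with the robot itself, lift it upright about 10 cm above the tile and finish while still holding it there in the tongs. Leave the bench's other things where they are.

Things in the scene. Friction and masses are not known exactly. Their poses are not given: they have to be found in the camera images.
- oven_mouth (a point): middle of the lower edge of the drying chamber's opening, in its front face, on top of its deck; x points into the chamber, y left, z up. Opening 152 mm wide, 76 mm high, floor level with the deck; a wall 122 mm inside stops the tray. Flared guides flank it (22 mm high, reaching 22 mm out, 180 mm apart at their outer ends)
- oven: the drying chamber, a fixed white machine at the left, 325 mm wide; roof 112 mm above the bench, 150 mm at its left column and rear. A flat steel deck (top 12 mm above the bench, 200 mm wide) reaches 170 mm out of the opening towards the robot. Origin on the bench under the opening's middle; axes as the opening's
- tray_floor (a point): aluminium tray on the deck, 110 mm deep (x), 140 wide (y), 18 high, 2 x 3 pockets, three holding pots; about 0.4 kg in all. The point is at its middle, 4 mm above its underside; x points to the leading edge (55 mm ahead) that enters the chamber first, z up. Fully home, the point is 67 mm inside the opening
- tray_fin (a point): the tray's handle, to pinch across its thickness from above: a black upright fin 36 mm long (tray's x), 12 thick (y), top 52 mm above the tray's underside, 130 mm behind the tray's middle, on a 12 mm wide bar running back from the tray. The point is at the middle of its length and thickness, 18 mm below its top; axes as the tray's
- tray_pot0_mid (a point): pot in the tray, same as the hot pot, same point
- tray_pot1_mid (a point): pot in the tray, same as the hot pot, same point
- tray_pot2_mid (a point): pot in the tray, same as the hot pot, same point
- tile: the stone tile; origin at the centre of its underside
- tile_top (a point): stone tile, fixed, 70 x 70 mm, 8 mm thick, on the bench right of the chamber; the point is at the middle of its top; z up
- pot_mid (a point): the hot pot, standing alone on the tile: a white porcelain pot with a fixed lid: straight body 32 mm across, lid rim 37 mm across from 35 to 39 mm up, small knob 10 mm across on top, 46 mm high in all, 40 g. The point is on its axis 20 mm above its underside; z up along its axis
- tongs_grip (a point): sprung steel tongs lying on the bench at the right, 210 mm long, 115 g: two arms hinged at the rear, each with a black grip plate 46 mm long, 32 mm high, on edge. The point is midway between the grips, 16 mm above the bench; x points to the jaws, y left, z up. Outer faces of the grips are 55 mm apart at rest, 44 mm and parallel when closed on a pot
- tongs_jaws (a point): middle between the tongs' jaws, 95 mm ahead of the grips' middle, 21 mm above the bench as they lie; axes as the grips'. Jaws are shallow upright V plates 24 mm long (x), from 12 to 30 mm above the bench (they clear the tile), to clasp the pot's straight body. Inner gap at rest 50 mm; 1 mm less at the grips takes 2.1 mm off it
- tongs: the tongs as a whole; origin on the bench under the grips' middle. Upright hinge 85 mm behind it; each grip at rest is turned out 0.065 rad. Squeezing the grips together across (y) closes the jaws against about 5 N of spring at each grip at rest, 8 N closed on a pot; let go, they spring open. The pose turns with the left arm
- tongs_arm: the tongs' right arm, with the right jaw; origin on the hinge axis at bench level
- beaker: open glass beaker, 68 mm across, 85 mm high; origin under its centre. Bystander
- jar: brown jar with black cap, 60 mm across, 85 mm high; origin under its centre. Bystander
- spatula: steel spatula 180 mm long lying flat at the right. Bystander

How it is judged:
By the outcome, as a careful person would: the job done as asked, in the order asked, and still so for the second after the job is handed in, while the arm keeps its last pose, push and grip.
It also fails if it takes over 59 s, if anything falls off the work surface, if the arm or the gripper's body presses on something with over 40 N, if the wrist force passes 120 N, or if a joint passes its speed limit or range.

## Working session

There is one attempt and no reset: what is moved stays moved. The work goes in short steps, Python scripts to look and compute and a tool call to move; the robot and the scene stay as the last step left them, time stands still between calls to the robot, and variables do not carry over. Pictures are saved under pics/ and viewed, and the job is handed in when it is done.

Besides the shell and the picture viewer there is one more tool, called by a JSON object that holds its "api" and its "payload". carry_out: Moves the arm, as the interface text tells. Its arguments: {"type":"object","properties":{"deltas":{"type":"array","items":{"type":"number"}},"hand":{"type":"number"},"newtons":{"type":"number"}},"required":["deltas"]}

```bash
ls; mkdir -p pics
python3 - <<'E'
from station import env
import cv2,numpy as np,pickle
s=env.observe();print(s)
d={}
for n in["side","top","wrist"]:
    c=env.capture(n);d[n]=c;cv2.imwrite(f"pics/{n}0.png",c["color"])
    print(n,c["camera_matrix"].tolist(),{k:np.round(v,4).tolist() for k,v in c.items() if k in("R","t","tool_from_camera")})
pickle.dump((s,d),open("c0.pkl","wb"))
E
```

```text
pics
{'t': 0.0, 'joint_positions': array([-1.30428960e+00,  3.79379783e-01,  1.73476605e+00, -6.62923721e-06,
        1.02848735e+00, -3.32738852e-02]), 'qd': array([ 1.46799025e-03, -2.66142727e-03, -1.98040963e-03, -3.73559974e-05,
        1.23229637e-03,  2.55296945e-03]), 'effort': array([ 3.22692822e-04, -7.63720393e+01, -4.34372270e+01,  6.50954037e-02,
        4.23596136e-02, -6.49299545e-05]), 'tool_pos': array([ 0.20662719, -0.66840839,  0.21331567]), 'tcp_rot': array([-3.14055251e+00, -2.89448519e-05,  2.99784022e-01]), 'force': array([ 0.56761698,  0.04477727, -0.10340534]), 'wrist_torque': array([ 0.01611911, -0.00031867,  0.01695261]), 'finger_gap': 0.9974943085542141}
side [[445.12270646827005, 0.0, 260.29395848863265], [0.0, 445.12270646827005, 187.9605646880887], [0.0, 0.0, 1.0]] {'R': [[-0.8472, -0.531, 0.018], [-0.297, 0.4452, -0.8448], [0.4405, -0.7211, -0.5348]], 't': [0.4288, 0.2479, 0.8202]}
top [[457.917471856981, 0.0, 250.00376694888067], [0.0, 457.917471856981, 193.36169955697076], [0.0, 0.0, 1.0]] {'R': [[-0.0064, -1.0, 0.0044], [-0.9939, 0.0059, -0.1105], [0.1105, -0.0051, -0.9939]], 't': [-0.1049, 0.5486, 1.2991]}
wrist [[286.1094205730058, 0.0, 251.65511539332806], [0.0, 286.1094205730058, 188.32366973291906], [0.0, 0.0, 1.0]] {'tool_from_camera': [[0.0004, -0.9652, -0.2614, 0.0735], [1.0, 0.0006, -0.0008, 0.0004], [0.001, -0.2614, 0.9652, -0.1701], [0.0, 0.0, 0.0, 1.0]]}
```

View pics/top0.png

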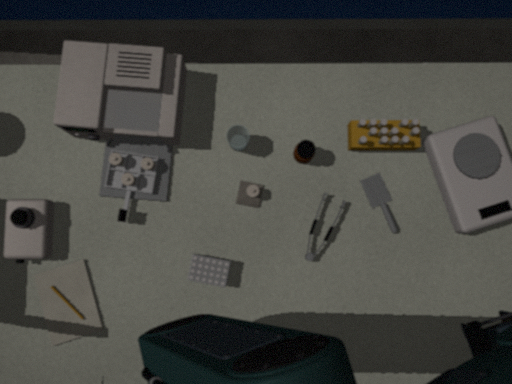

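View pics/side0.png

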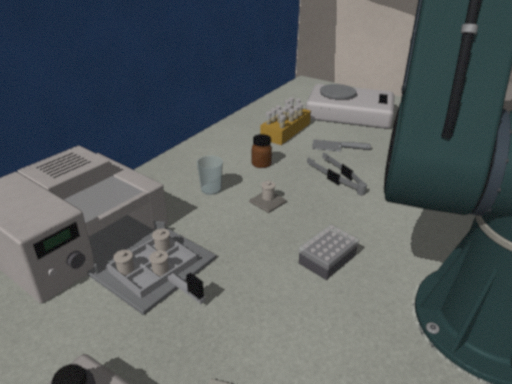

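View pics/wrist0.png

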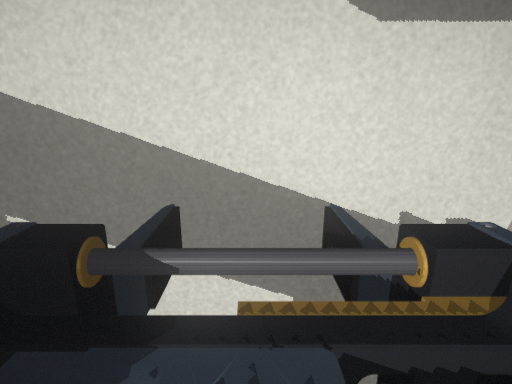

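```bash
cat > h.py <<'E'
import numpy as np,cv2
def crop(img,x0,y0,x1,y1,s,name,g=0.6):
    c=img[y0:y1,x0:x1]; c=(255*(c/255.)**g).astype(np.uint8)
    c=cv2.resize(c,None,fx=s,fy=s,interpolation=cv2.INTER_CUBIC)
    for u in range((x0+9)//10*10,x1,10):
        cv2.line(c,((u-x0)*s,0),((u-x0)*s,6 if u%50 else 14),(0,255,255),1); 
        if u%20==0: cv2.putText(c,str(u),((u-x0)*s-8,24),0,.35,(0,0,255),1)
    for v in range((y0+9)//10*10,y1,10):
        cv2.line(c,(0,(v-y0)*s),(6,(v-y0)*s),(0,255,255),1)
        if v%20==0: cv2.putText(c,str(v),(8,(v-y0)*s+4),0,.35,(0,0,255),1)
    cv2.imwrite("pics/"+name,c)
def ray(c,u,v,z):
    "world point on pixel ray at height z (top/side)"
    K,R,t=c["camera_matrix"],c["R"],c["t"]
    d=R.T@np.linalg.inv(K)@np.array([u,v,1.]); o=-R.T@t
    return o+d*(z-o[2])/d[2]
def pt(c,u,v):
    z=c["depth"][int(round(v)),int(round(u))]
    return c["R"].T@(np.linalg.inv(c["camera_matrix"])@np.array([u,v,1.])*z-c["t"])
def proj(c,X):
    q=c["camera_matrix"]@(c["R"]@np.asarray(X)+c["t"]);return q[:2]/q[2]
E
python3 - <<'E'
import pickle;from h import *
s,d=pickle.load(open("c0.pkl","rb"))
t=d["top"]["color"]
crop(t,50,30,200,230,5,"a1.png") if 0 else crop(t,80,90,200,235,4,"a1.png")
crop(t,220,110,360,270,4,"a2.png")
E
```

```text
(no output)
```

View pics/a1.png

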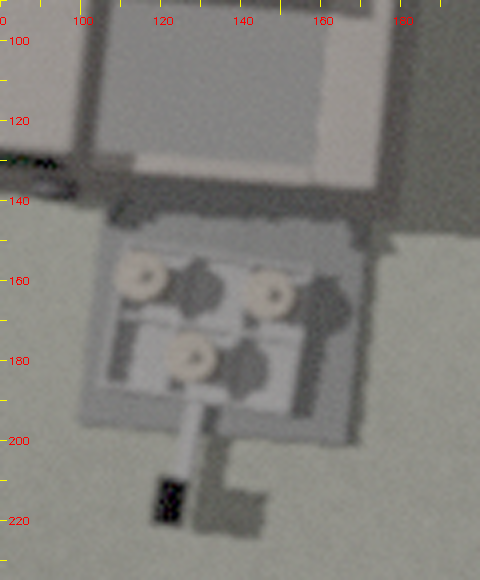

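View pics/a2.png

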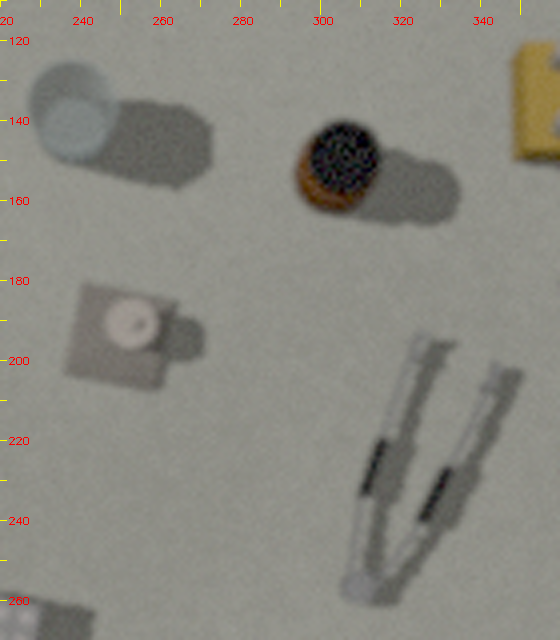

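Run:
```python
import pickle;from h import *
np.set_printoptions(precision=4,suppress=True)
s,d=pickle.load(open("c0.pkl","rb"))
c=d["top"]
f=lambda x,y,ox,oy:(ox+x/4,oy+y/4)
A=lambda x,y,z:ray(c,80+x/4-.4,90+y/4-.4,z)
B=lambda x,y,z:ray(c,220+x/4-.4,110+y/4-.4,z)
print("deck NL",A(80,423,.012),"NR",A(353,445,.012))
print("deck L side",A(103,210,.012))
print("tray corners L-near",A(103,388,.03),"R near",A(295,415,.03),"farL",A(125,245,.03),"farR",A(312,268,.03))
print("fin",A(170,501,.064), [A(*p,.064) for p in[(162,478),(187,479),(152,524),(181,526)]])
print("pots",[A(*p,.012+.004+.046) for p in[(147,277),(272,297),(195,357)]])
print("roof edge",A(135,165,.112),A(375,188,.112))
print("pot",B(137,325,.054), "tile",[B(*p,.008) for p in[(84,284),(177,301),(160,390),(66,374)]])
print("beaker base",B(72,128,.0),"jar top",B(345,160,.085))
print("tongs grips L",B(375,440,.032),B(367,497,.032),"R",B(446,467,.032),B(427,522,.032),"hinge",B(358,585,.02))
print("jaws",B(428,340,.03),B(497,372,.03))
# depth check
for (x,y) in[(170,501)]: print(pt(c,80+x/4,90+y/4))
```

```text
deck NL [0.5468 0.3337 0.012 ] NR [0.5294 0.133  0.012 ]
deck L side [0.7062 0.3213 0.012 ]
tray corners L-near [0.5703 0.3119 0.03  ] R near [0.5497 0.1722 0.03  ] farL [0.6759 0.2988 0.03  ] farR [0.658  0.1616 0.03  ]
fin [0.4856 0.252  0.064 ] [array([0.5018, 0.258 , 0.064 ]), array([0.501 , 0.2404, 0.064 ]), array([0.4695, 0.2642, 0.064 ]), array([0.468 , 0.2438, 0.064 ])]
pots [array([0.6459, 0.2728, 0.062 ]), array([0.6309, 0.1834, 0.062 ]), array([0.588 , 0.2373, 0.062 ])]
roof edge [0.715  0.2686 0.112 ] [0.6979 0.1028 0.112 ]
pot [ 0.5525 -0.1192  0.054 ] tile [array([ 0.5887, -0.0808,  0.008 ]), array([ 0.5756, -0.1496,  0.008 ]), array([ 0.5096, -0.1364,  0.008 ]), array([ 0.5219, -0.0673,  0.008 ])]
beaker base [ 0.7083 -0.0721  0.    ] jar top [ 0.665  -0.2661  0.085 ]
tongs grips L [ 0.4706 -0.2905  0.032 ] [ 0.4297 -0.2839  0.032 ] R [ 0.4509 -0.3412  0.032 ] [ 0.4116 -0.3266  0.032 ] hinge [ 0.3668 -0.2777  0.02  ]
jaws [ 0.5431 -0.3309  0.03  ] [ 0.5195 -0.3804  0.03  ]
[0.4846 0.2515 0.0616]
```

```bash
cat > plan.py <<'E'
import numpy as np
from scipy.spatial.transform import Rotation as Ro
from station import env
def state():
    s=env.observe(); print("t %.2f pos %s rpy %s F %s gap %.1fmm q %s"%(s["t"],np.round(s["tool_pos"]*1000,1),np.round(s["tcp_rot"],4),np.round(s["force"],1),s["finger_gap"]*91,np.round(s["joint_positions"],2))); return s
def plan(wps,step=45,ang=8,start=None):
    "wps: list of (x,y,z[m],yaw rad[,step]) tool down. prints rows"
    s=state(); p=s["tool_pos"].copy(); R=Ro.from_euler("xyz",s["tcp_rot"])
    rows=[]
    for w in wps:
        st=w[4] if len(w)>4 else step
        g=np.array(w[:3]); G=Ro.from_euler("xyz",[np.pi,0,w[3]])
        n=int(max(1,np.ceil(np.linalg.norm(g-p)*1000/st-.02),np.ceil(np.degrees((R.inv()*G).magnitude())/ang-.02)))
        for i in range(n):
            dl=R.inv().apply((g-p)/(n-i))*1000; rv=np.degrees((R.inv()*G).as_rotvec())/(n-i)
            dl=np.round(dl,1); rv=np.round(rv,2)+0.
            rows.append(list(dl+0.)+list(rv)); p=p+R.apply(dl/1000); R=R*Ro.from_rotvec(np.radians(rv))
    for i in range(0,len(rows),12):
        print("CALL",[float(f"{v:g}") for r in rows[i:i+12] for v in r])
E
python3 - <<'E'
from plan import *
plan([(.47,-.2,.2,.08),(.4856,.252,.16,-.13)],step=48)
E
```

```text
t 0.15 pos [ 206.6 -668.5  213.5] rpy [-3.1408 -0.      0.2998] F [ 0.1 -0.1 -0.1] gap 91.3mm q [-1.3   0.38  1.73  0.    1.03 -0.03]
CALL [32.5, -30.8, 1.1, 0.0, 0.0, 1.05, 31.9, -31.4, 1.2, 0.0, 0.0, 1.05, 31.3, -32.0, 1.1, 0.0, 0.0, 1.05, 30.8, -32.6, 1.2, 0.0, 0.0, 1.05, 30.2, -33.1, 1.1, -0.01, 0.0, 1.05, 29.5, -33.7, 1.1, 0.0, 0.0, 1.05, 28.9, -34.2, 1.2, -0.01, 0.0, 1.05, 28.3, -34.7, 1.1, 0.0, 0.0, 1.05, 27.7, -35.2, 1.1, -0.01, 0.0, 1.05, 27.0, -35.7, 1.2, 0.0, 0.0, 1.05, 26.3, -36.3, 1.1, -0.01, 0.0, 1.05, 25.7, -36.7, 1.2, 0.0, 0.01, 1.04]
CALL [5.2, -44.9, 4.0, 0.0, 0.0, 1.2, 4.2, -45.0, 4.0, 0.0, 0.0, 1.2, 3.3, -45.1, 4.0, 0.0, 0.0, 1.2, 2.3, -45.2, 4.0, 0.0, 0.0, 1.21, 1.4, -45.2, 4.0, 0.0, 0.0, 1.2, 0.4, -45.2, 4.0, 0.0, 0.0, 1.21, -0.5, -45.2, 4.0, 0.0, 0.0, 1.2, -1.5, -45.2, 4.0, 0.0, 0.0, 1.21, -2.4, -45.2, 4.0, 0.0, 0.0, 1.2, -3.4, -45.1, 4.0, -0.01, 0.0, 1.21]
```

{"api": "carry_out", "payload": {"deltas": [32,-31,1,0,0,1,32,-31,1,0,0,1,31,-32,1,0,0,1,31,-33,1,0,0,1,30,-33,1,0,0,1,30,-34,1,0,0,1,29,-34,1,0,0,1,28,-35,1,0,0,1,28,-35,1,0,0,1,27,-36,1,0,0,1,26,-36,1,0,0,1,26,-37,1,0,0,1], "hand": 1}}

```text
t: 1.35
tool_pos: [0.475, -0.1849, 0.1999]
tcp_rot: [-3.141, -0.0, 0.074]
force: [0.9, -0.6, 0.1]
finger_gap: 0.997
```

Run:
```python
from plan import *
plan([(.4856,.252,.16,-.13)],step=48)
```

```text
t 1.35 pos [ 475.  -184.9  199.9] rpy [-3.1413e+00 -1.0000e-04  7.4400e-02] F [ 0.9 -0.6  0.1] gap 90.8mm q [-0.42  0.1   2.12  0.    0.92  1.08]
CALL [4.3, -43.5, 4.0, 0.0, 0.0, 1.17, 3.4, -43.6, 4.0, 0.0, 0.0, 1.17, 2.5, -43.6, 4.0, 0.0, 0.0, 1.17, 1.6, -43.7, 4.0, 0.0, 0.0, 1.17, 0.8, -43.7, 4.0, 0.0, 0.0, 1.17, -0.1, -43.7, 4.0, 0.0, 0.0, 1.17, -1.1, -43.7, 4.0, 0.0, 0.0, 1.17, -1.9, -43.6, 4.0, -0.01, 0.0, 1.17, -2.8, -43.6, 4.0, 0.0, 0.0, 1.18, -3.8, -43.6, 4.0, -0.01, -0.01, 1.17]
```

{"api": "carry_out", "payload": {"deltas": [4,-43,4,0,0,1.2,3,-43,4,0,0,1.2,2,-43,4,0,0,1.2,2,-43,4,0,0,1.2,1,-43,4,0,0,1.2,0,-43,4,0,0,1.2,-1,-43,4,0,0,1.2,-2,-43,4,0,0,1.2,-3,-43,4,0,0,1.2,-4,-43,4,0,0,1.2,0,0,0,0,0,0]}}

```text
t: 2.45
tool_pos: [0.4868, 0.2676, 0.1591]
tcp_rot: [-3.141, -0.004, -0.141]
force: [-0.5, -1.1, 0.0]
finger_gap: 0.997
```

```bash
cat >> plan.py <<'E'
def wcap(name):
    import pickle,cv2
    s=state(); c=env.capture("wrist"); T=np.eye(4); T[:3,:3]=Ro.from_euler("xyz",s["tcp_rot"]).as_matrix(); T[:3,3]=s["tool_pos"]
    M=T@c["tool_from_camera"]; c["R"]=M[:3,:3].T; c["t"]=-M[:3,:3].T@M[:3,3]
    pickle.dump(c,open(name+".pkl","wb")); img=c["color"]
    img=(255*(img/255.)**.6).astype(np.uint8); img=cv2.resize(img,(768,576),interpolation=cv2.INTER_CUBIC)
    cv2.imwrite(f"pics/{name}.png",img); return c
E
python3 -c "
from plan import *
wcap('w1')"
```

```text
t 2.45 pos [486.8 267.6 159.1] rpy [-3.1407 -0.0037 -0.1408] F [-0.5 -1.1  0. ] gap 90.7mm q [ 0.46  0.23  2.06 -0.    0.85  2.17]
```

View pics/w1.png

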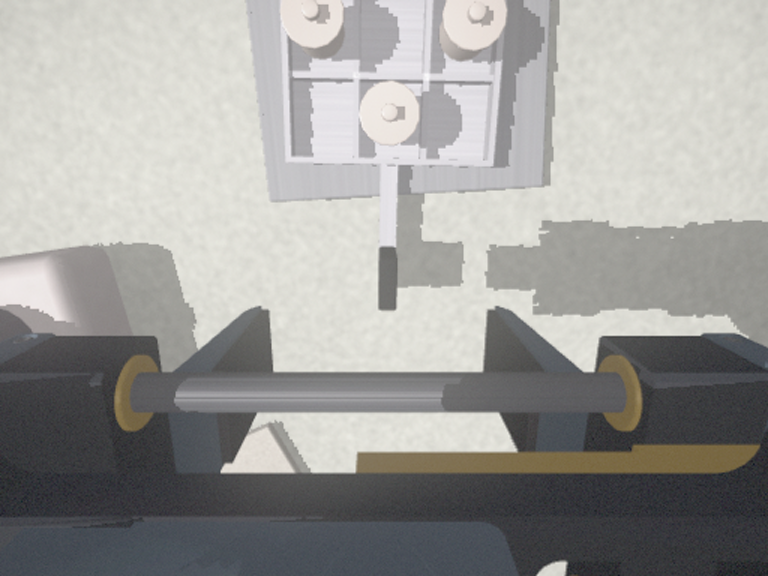

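Run:
```python
import pickle;from h import *
np.set_printoptions(precision=4,suppress=True)
c=pickle.load(open("w1.pkl","rb"))
A=lambda x,y,z:ray(c,x/1.5-.17,y/1.5-.17,z)[:2]
yw=lambda a,b:np.arctan2((b-a)[1],(b-a)[0])
f,r=A(388,247,.064),A(387.5,309,.064)
print("fin",f,r,(f+r)/2,yw(r,f))
nl,nr=A(285,162,.030),A(494,166,.030);print("tray near",nl,nr,(nl+nr)/2,yw(nr,nl)-np.pi/2)
print("tray l edge",yw(nl,A(291,30,.03)))
print("bar",A(388,170,.02),yw(A(388,245,.02),A(388.5,170,.02)))
dl,dr=A(272,201,.012),A(549,185,.012);print("deck",dl,dr,(dl+dr)/2,yw(dr,dl)-np.pi/2,"sides",yw(dl,A(249,15,.012)),yw(dr,A(556,15,.012)))
print("pots",A(390,112,.062),A(310,9,.062),A(478,12,.062))
```

```text
fin [0.5109 0.2575] [0.4704 0.2633] [0.4907 0.2604] -0.14220793864255388
tray near [0.5717 0.3184] [0.5495 0.1796] [0.5606 0.249 ] -0.15887900288603185
tray l edge -0.2431248288765211
bar [0.5568 0.2504] -0.1408355388489403
deck [0.5469 0.3369] [0.5301 0.1367] [0.5385 0.2368] -0.08368047501644416 sides -0.07856169684519894 -0.07967099909959564
pots [0.5893 0.2457] [0.6482 0.2823] [0.6337 0.1908]
```

Run:
```python
from plan import *;from h import *;import pickle
c=wcap('w2'); t=env.capture("top"); s=env.capture("side"); pickle.dump((t,s),open("ts2.pkl","wb"))
state()
crop(t["color"],90,130,190,235,5,"t2.png"); crop(s["color"],90,200,240,320,5,"s2.png")
w1=pickle.load(open("w1.pkl","rb"));print(np.abs(w1["color"].astype(int)-c["color"]).mean())
```

```text
t 2.50 pos [486.5 265.8 159. ] rpy [-3.1414e+00 -3.1000e-03 -1.4040e-01] F [ 0.4 -0.8  0.4] gap 90.8mm q [ 0.46  0.23  2.06 -0.    0.85  2.17]
t 2.65 pos [486.7 263.  159.3] rpy [ 3.1415e+00 -3.1000e-03 -1.4330e-01] F [ 0.  -0.2  0.2] gap 91.1mm q [ 0.45  0.23  2.06 -0.    0.85  2.17]
3.7040608723958335
```

View pics/w2.png

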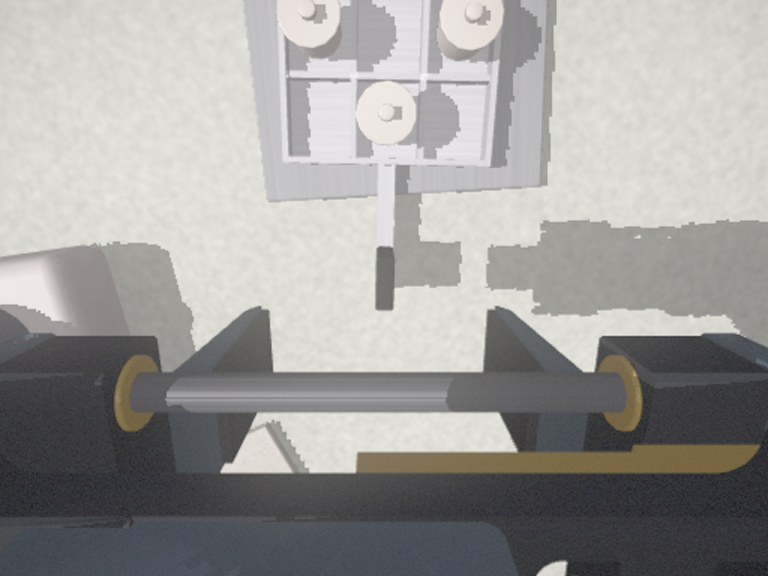

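View pics/t2.png

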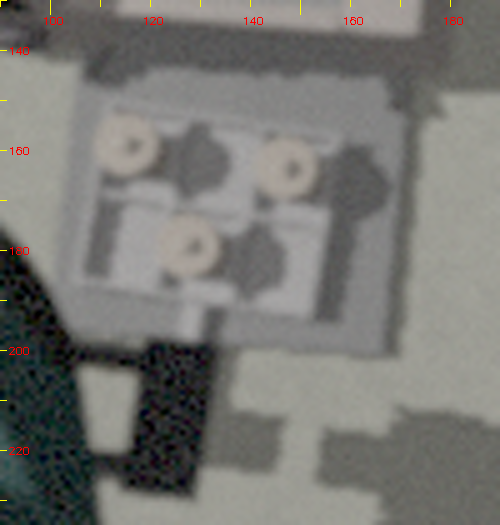

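View pics/s2.png

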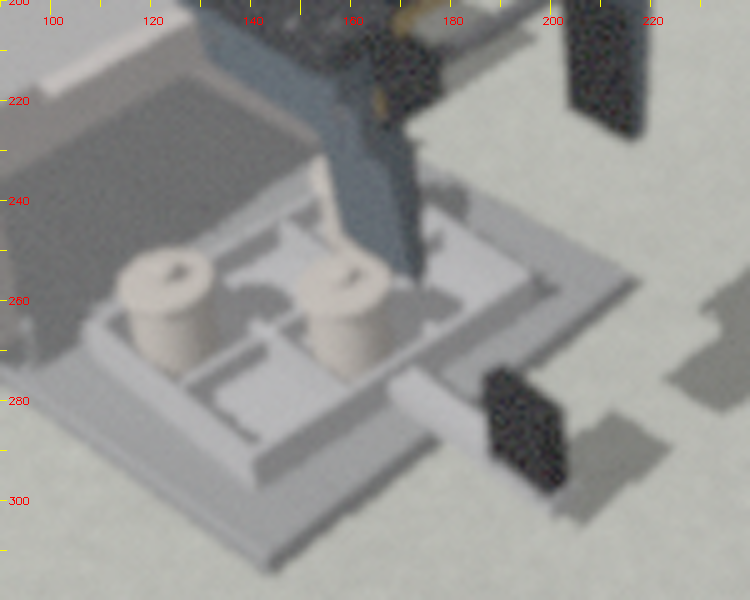

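Run:
```python
import pickle;from h import *;from plan import *
np.set_printoptions(precision=4,suppress=True)
t,s=pickle.load(open("ts2.pkl","rb")); c=pickle.load(open("w2.pkl","rb"))
print("side fin",ray(s,90+(524)/5-.4,200+386/5-.4,.064))
for P in[(124,158),(292,168),(193,247)]: print("top pot",ray(t,90+P[0]/5-.4,130+P[1]/5-.4,.062))
print("side pots",ray(s,90+178/5-.4,200+270/5-.4,.0615),ray(s,90+350/5-.4,200+275/5-.4,.0615))
A=lambda x,y,z:ray(c,x/1.5-.17,y/1.5-.17,z)[:2]
print("w2 pots",A(387,112,.062),A(307,9,.062),A(474,12,.062),"fin rear",A(384.5,309,.064))
print(c["depth"][int(280/1.5),int(385/1.5)], "pt", pt(c,385/1.5,280/1.5),pt(c,387/1.5,112/1.5))
state()
```

```text
side fin [0.4891 0.2569 0.064 ]
top pot [0.6391 0.2782 0.062 ]
top pot [0.6328 0.1823 0.062 ]
top pot [0.5876 0.2377 0.062 ]
side pots [0.6448 0.2785 0.0615] [0.5868 0.244  0.0615]
w2 pots [0.5892 0.2457] [0.648  0.2822] [0.6336 0.1913] fin rear [0.4704 0.2635]
0.2725062 pt [0.4894 0.2604 0.0637] [0.589  0.2456 0.0624]
t 2.65 pos [486.7 263.  159.3] rpy [ 3.1415 -0.0031 -0.1433] F [ 0.  -0.2  0.2] gap 91.1mm q [ 0.45  0.23  2.06 -0.    0.85  2.17]
```

{"api": "carry_out", "payload": {"deltas": [1.5,2,40,0,0,0,0,0,40,0,0,0,0,0,28,0,0,0,0,0,13,0,0,0,0,0,5,0,0,0,0,0,0,0,0,0]}}

```text
t: 3.25
tool_pos: [0.4917, 0.2551, 0.0329]
tcp_rot: [-3.139, -0.008, -0.151]
force: [0.3, -0.8, 0.3]
finger_gap: 1.0
```

```bash
python3 -c "
from plan import *
wcap('w3')"
```

```text
t 3.25 pos [491.7 255.1  32.9] rpy [-3.1389 -0.0077 -0.151 ] F [ 0.3 -0.8  0.3] gap 91.0mm q [ 0.44  0.44  2.08 -0.    0.61  2.16]
```

View pics/w3.png

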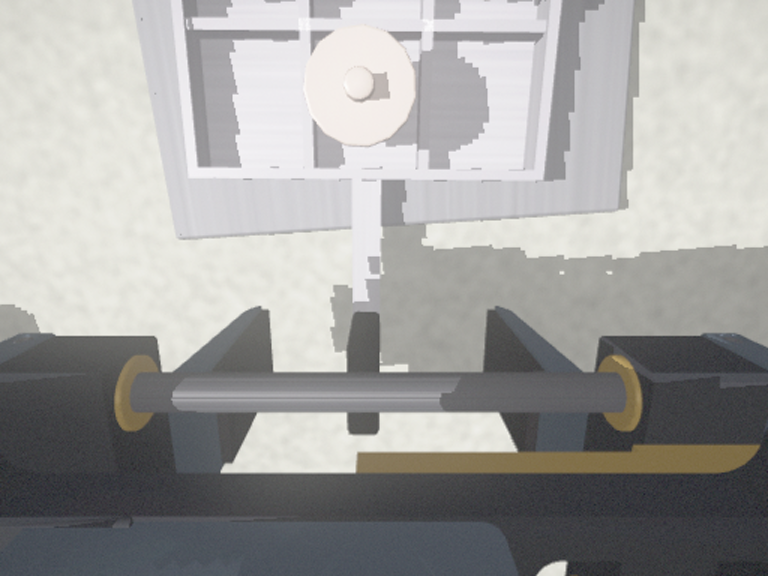

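{"api": "carry_out", "payload": {"deltas": [-3,-5,6,0,0,0,0,0,0,0,0,0]}}

```text
t: 3.5
tool_pos: [0.4911, 0.2615, 0.0292]
tcp_rot: [-3.137, -0.011, -0.151]
force: [0.1, 0.4, 0.9]
finger_gap: 1.002
```

{"api": "carry_out", "payload": {"deltas": [0,0,0,0,0,0,0,0,0,0,0,0,0,0,0,0,0,0,0,0,0,0,0,0,0,0,0,0,0,0,0,0,0,0,0,0], "hand": 0, "newtons": 30}}

```text
t: 4.1
tool_pos: [0.4919, 0.2625, 0.0309]
tcp_rot: [-3.135, -0.013, -0.15]
force: [-0.1, 0.4, -0.3]
finger_gap: 0.505
```

```bash
python3 -c "
from plan import *
wcap('w4')"
```

```text
t 4.10 pos [491.9 262.5  30.9] rpy [-3.135  -0.0134 -0.1504] F [-0.1  0.4 -0.3] gap 45.9mm q [ 0.45  0.44  2.08 -0.    0.6   2.17]
```

View pics/w4.png

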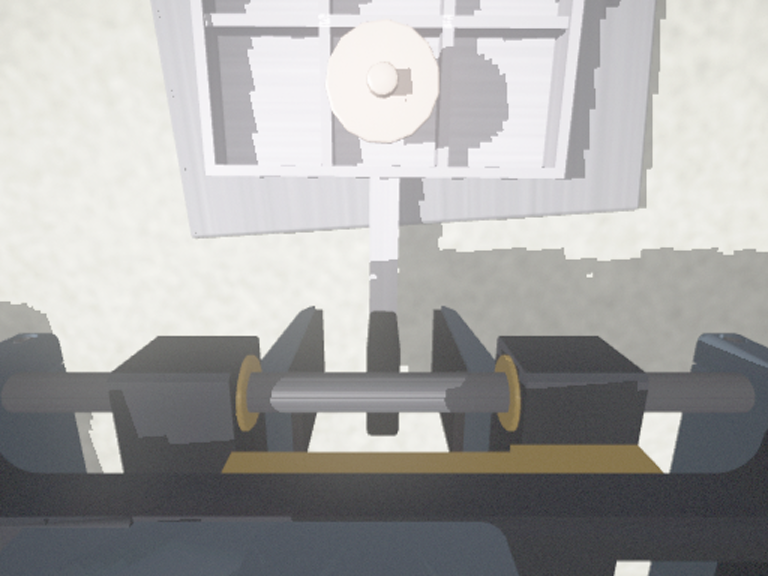

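```bash
python3 -c "
from plan import *
plan([(.489,.2615,.028,-.15)])"
```

```text
t 4.15 pos [491.9 262.5  30.9] rpy [-3.135  -0.0134 -0.1504] F [-0.7 -0.6  0. ] gap 42.1mm q [ 0.45  0.44  2.08 -0.    0.6   2.17]
CALL [-2.8, 1.5, 2.9, -0.38, -0.77, -0.02]
```

{"api": "carry_out", "payload": {"deltas": [-3,1.5,3,-0.4,-0.8,0,0,0,0,0,0,0,0,0,0,0,0,0,0,0,0,0,0,0,0,0,0,0,0,0,0,0,0,0,0,0,0,0,0,0,0,0]}}

```text
t: 4.85
tool_pos: [0.4884, 0.2613, 0.0274]
tcp_rot: [3.14, 0.002, -0.15]
force: [1.0, -0.3, -0.5]
finger_gap: 0.132
```

```bash
python3 -c "
from plan import *
wcap('w5')"
```

```text
t 4.85 pos [488.4 261.3  27.4] rpy [ 3.1405e+00  2.1000e-03 -1.5050e-01] F [ 1.  -0.3 -0.5] gap 12.0mm q [0.45 0.45 2.08 0.   0.62 2.17]
```

View pics/w5.png

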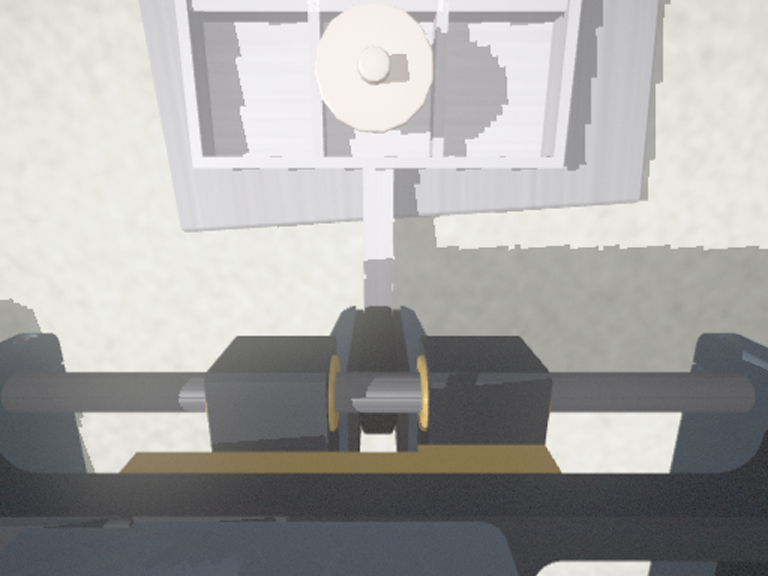

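Run:
```python
import pickle;from h import *
np.set_printoptions(precision=4,suppress=True)
c=pickle.load(open("w5.pkl","rb"))
A=lambda x,y,z:ray(c,x/1.5-.17,y/1.5-.17,z)[:2]
yw=lambda a,b:np.arctan2((b-a)[1],(b-a)[0])
dl,dr=A(184,231,.012),A(642,200,.012);print("deck",dl,dr,(dl+dr)/2,np.linalg.norm(dl-dr),yw(dr,dl)-np.pi/2,"sides",yw(dl,A(144,15,.012)),yw(dr,A(660,20,.012)))
nl,nr=A(194,167,.030),A(571,165,.030);print("tray",nl,nr,(nl+nr)/2,np.linalg.norm(nl-nr),yw(nr,nl)-np.pi/2)
for l,r in((nl,nr),):
  o=(dl+dr)/2; y=yw(dr,dl)-np.pi/2; print("lat",((l+r)/2-o)@[-np.sin(y),np.cos(y)])
```

```text
deck [0.547 0.337] [0.5307 0.1409] [0.5388 0.239 ] 0.1967862662673628 -0.08282711791593611 sides -0.084809786333412 -0.08923229994388723
tray [0.5713 0.3184] [0.5508 0.1781] [0.5611 0.2482] 0.1418261018003265 -0.14498486200608984
lat 0.011048069420399756
```

```bash
python3 -c "
from plan import *
plan([(.4945,.2417,.0275,-.084,3.5)])"
```

```text
t 4.90 pos [488.4 261.4  27.4] rpy [ 3.1405e+00  2.2000e-03 -1.5040e-01] F [-0.5 -0.2 -0.7] gap 11.7mm q [0.45 0.45 2.08 0.   0.62 2.17]
CALL [1.5, 3.1, 0.0, 0.01, 0.02, -0.63, 1.5, 3.1, 0.0, 0.01, 0.02, -0.64, 1.4, 3.1, 0.0, 0.01, 0.02, -0.63, 1.4, 3.1, 0.0, 0.01, 0.02, -0.64, 1.4, 3.2, -0.1, 0.01, 0.02, -0.63, 1.3, 3.1, 0.0, 0.01, 0.03, -0.64]
```

{"api": "carry_out", "payload": {"deltas": [1.5,3.1,0,0,0,-0.6,1.5,3.1,0,0,0,-0.6,1.4,3.1,0,0,0,-0.6,1.4,3.1,0,0,0,-0.6,1.4,3.2,0,0,0,-0.7,1.3,3.1,0,0,0,-0.7,0,0,0,0,0,0]}}

```text
t: 5.6
tool_pos: [0.495, 0.2399, 0.0274]
tcp_rot: [3.141, 0.002, -0.077]
force: [-0.5, 2.0, -0.8]
finger_gap: 0.13
```

```bash
python3 -c "
from plan import *
wcap('w6')
plan([(.4945,.2417,.0275,-.084)])"
```

```text
t 5.60 pos [495.  239.9  27.4] rpy [ 3.1407e+00  2.3000e-03 -7.7500e-02] F [-0.5  2.  -0.8] gap 11.8mm q [0.41 0.45 2.08 0.   0.61 2.06]
t 5.65 pos [495.  240.   27.4] rpy [ 3.1408e+00  2.2000e-03 -7.8000e-02] F [-0.1  0.3 -0.6] gap 11.8mm q [0.41 0.45 2.08 0.   0.61 2.06]
CALL [-0.7, -1.6, -0.1, 0.05, 0.13, 0.35]
```

View pics/w6.png

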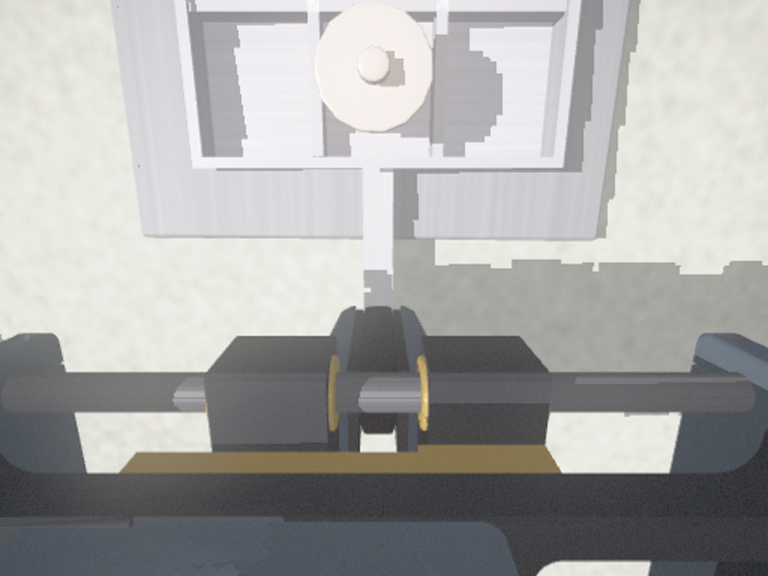

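Run:
```python
import pickle;from h import *
np.set_printoptions(precision=4,suppress=True)
c=pickle.load(open("w6.pkl","rb"))
A=lambda x,y,z:ray(c,x/1.5-.17,y/1.5-.17,z)[:2]
yw=lambda a,b:np.arctan2((b-a)[1],(b-a)[0])
dl,dr=A(143,236,.012),A(597,239.5,.012);print("deck",dl,dr,(dl+dr)/2,np.linalg.norm(dl-dr),yw(dr,dl)-np.pi/2,"sides",yw(dl,A(115,15,.012)),yw(dr,A(629,15,.012)))
nl,nr=A(193,167,.030),A(570,166,.030);print("tray",nl,nr,(nl+nr)/2,np.linalg.norm(nl-nr),yw(nr,nl)-np.pi/2)
o=(dl+dr)/2; y=-.084; E=np.array([[np.cos(y),np.sin(y)],[-np.sin(y),np.cos(y)]])
print("rel",E@((nl+nr)/2-o))
```

```text
deck [0.5472 0.3379] [0.5304 0.141 ] [0.5388 0.2395] 0.19758047230286688 -0.08484968677033145 sides -0.09562726738923312 -0.08352764321710922
tray [0.5736 0.3033] [0.563  0.1618] [0.5683 0.2325] 0.1418676189979803 -0.07454404629214428
rel [ 0.03   -0.0045]
```

{"api": "carry_out", "payload": {"deltas": [0,-3.5,0,0,0,0.4,0,0,0,0,0,0,4,0,0,0,0,0,8,0,0,0,0,0,8,0,0,0,0,0,4,0,0,0,0,0,0,0,0,0,0,0]}}

```text
t: 6.35
tool_pos: [0.5203, 0.2419, 0.0274]
tcp_rot: [3.14, 0.003, -0.086]
force: [-2.7, -0.3, 4.4]
finger_gap: 0.132
```

```bash
python3 -c "
from plan import *
from h import *
s=state()
e=s['tool_pos'][:2]-[.7082,.2242];y=-.084
print(e@[np.cos(y),np.sin(y)],e@[-np.sin(y),np.cos(y)])
t=env.capture('top');crop(t['color'],80,90,200,235,4,'t3.png');wcap('w7')
plan([(.6465+.008,.230,.0275,-.085,11)])"
```

```text
t 6.35 pos [520.3 241.9  27.4] rpy [ 3.1403  0.0032 -0.0858] F [-2.7 -0.3  4.4] gap 12.0mm q [0.39 0.47 2.04 0.   0.63 2.05]
-0.1886866431828902 0.0019172579190544676
t 6.40 pos [520.3 242.   27.4] rpy [ 3.1404e+00  3.0000e-03 -8.5700e-02] F [ 1.5 -0.2 -0.9] gap 11.5mm q [0.39 0.47 2.04 0.   0.63 2.05]
t 6.45 pos [520.1 242.   27.4] rpy [ 3.1405e+00  2.8000e-03 -8.5800e-02] F [ 1.8 -0.5 -1.2] gap 11.7mm q [0.39 0.47 2.04 0.   0.63 2.05]
CALL [10.4, 0.0, 0.0, 0.0, 0.01, 0.0, 10.4, 0.0, 0.0, 0.01, 0.01, 0.0, 10.4, 0.0, 0.0, 0.0, 0.01, 0.0, 10.4, 0.0, 0.0, 0.01, 0.01, 0.0, 10.4, 0.0, 0.0, 0.0, 0.01, 0.0, 10.4, 0.1, 0.0, 0.01, 0.01, -0.01, 10.4, 0.1, 0.0, 0.0, 0.01, 0.0, 10.4, 0.0, -0.1, 0.01, 0.02, -0.01, 10.3, 0.1, 0.0, 0.0, 0.01, 0.0, 10.4, 0.0, -0.1, 0.01, 0.02, -0.01, 10.3, 0.1, 0.0, 0.0, 0.01, 0.0, 10.4, 0.0, 0.0, 0.01, 0.02, -0.01]
CALL [10.3, 0.1, -0.1, 0.0, 0.01, 0.0]
```

View pics/t3.png

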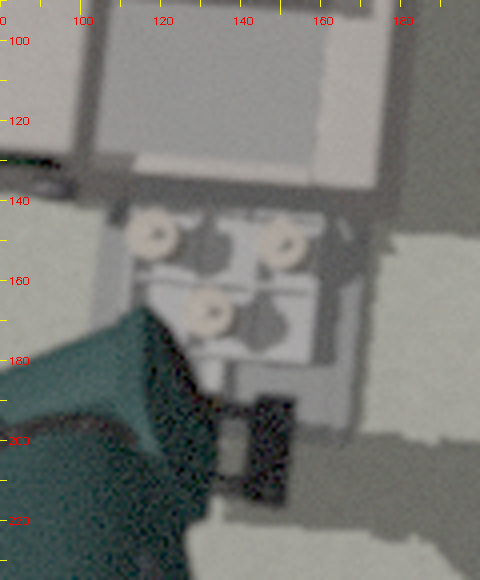

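View pics/w7.png

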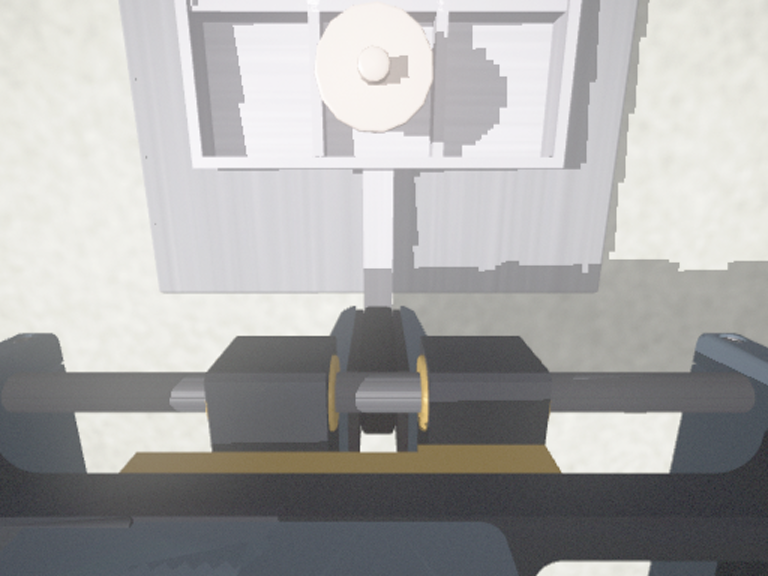

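{"api": "carry_out", "payload": {"deltas": [6,0,0,0,0,0,10,0,0,0,0,0,10,0,0,0,0,0,10,0,0,0,0,0,10,0,0,0,0,0,10,0,0,0,0,0,5,0,0,0,0,0]}}

```text
t: 7.15
tool_pos: [0.5834, 0.2365, 0.0274]
tcp_rot: [3.14, 0.005, -0.085]
force: [-6.0, 0.9, 9.3]
finger_gap: 0.125
```

```bash
python3 -c "
from plan import *
from h import *
wcap('w8');s=state()
e=s['tool_pos'][:2]-[.7082,.2242];y=-.084
print(e@[np.cos(y),np.sin(y)],e@[-np.sin(y),np.cos(y)])"
```

```text
t 7.15 pos [583.4 236.5  27.4] rpy [ 3.1399  0.005  -0.0851] F [-6.   0.9  9.3] gap 11.3mm q [0.35 0.54 1.92 0.   0.69 2.  ]
t 7.20 pos [583.9 236.5  27.5] rpy [ 3.1401  0.0045 -0.0853] F [ 1.3  0.  -0.8] gap 12.0mm q [0.35 0.54 1.92 0.   0.69 2.  ]
-0.12487249200444603 0.0018132126277791948
```

View pics/w8.png

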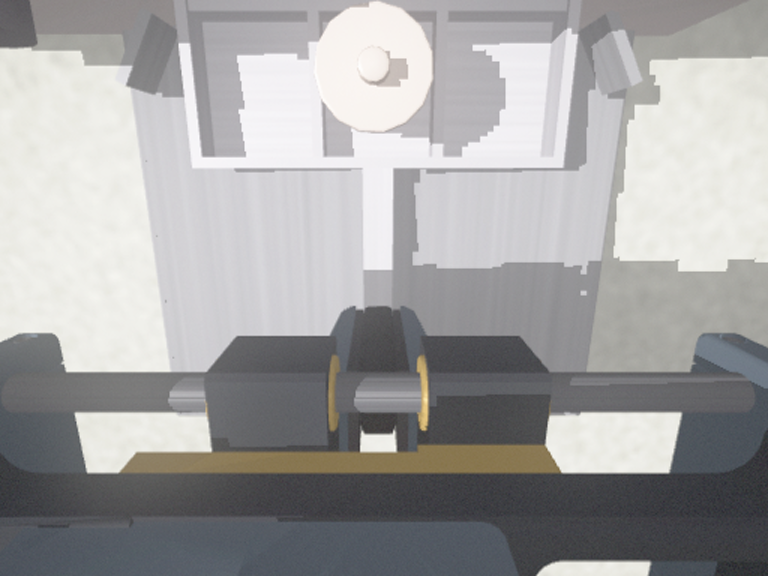

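{"api": "carry_out", "payload": {"deltas": [6,0,0,0,0,0,10,0,0,0,0,0,10,0,0,0,0,0,10,0,0,0,0,0,8,0,0,0,0,0,6,0,0,0,0,0,4,0,0,0,0,0,4,0,0,0,0,0]}}

```text
t: 8.0
tool_pos: [0.6424, 0.2316, 0.0274]
tcp_rot: [3.139, 0.008, -0.085]
force: [-4.7, 0.1, 5.9]
finger_gap: 0.132
```

{"api": "carry_out", "payload": {"deltas": [3,0,0,0,0,0,3,0,0,0,0,0]}}

```text
t: 8.2
tool_pos: [0.6468, 0.2312, 0.0271]
tcp_rot: [3.139, 0.012, -0.086]
force: [-25.2, 6.0, 18.6]
finger_gap: 0.129
```

{"api": "carry_out", "payload": {"deltas": [3,0,0,0,0,0,3,0,0,0,0,0]}}

```text
t: 8.4
tool_pos: [0.6474, 0.2311, 0.0266]
tcp_rot: [3.137, 0.024, -0.087]
force: [-22.2, 3.3, 20.2]
finger_gap: 0.136
```

{"api": "carry_out", "payload": {"deltas": [0,0,0,0,0,0,0,0,0,0,0,0,0,0,0,0,0,0], "hand": 0.6}}

```text
t: 8.7
tool_pos: [0.6468, 0.231, 0.026]
tcp_rot: [3.136, 0.025, -0.086]
force: [0.2, 0.3, -0.1]
finger_gap: 0.364
```

```bash
python3 -c "
from plan import *
wcap('w9')"
```

```text
t 8.70 pos [646.8 231.   26. ] rpy [ 3.136   0.0254 -0.0863] F [ 0.2  0.3 -0.1] gap 33.2mm q [0.31 0.61 1.79 0.01 0.77 1.96]
```

View pics/w9.png

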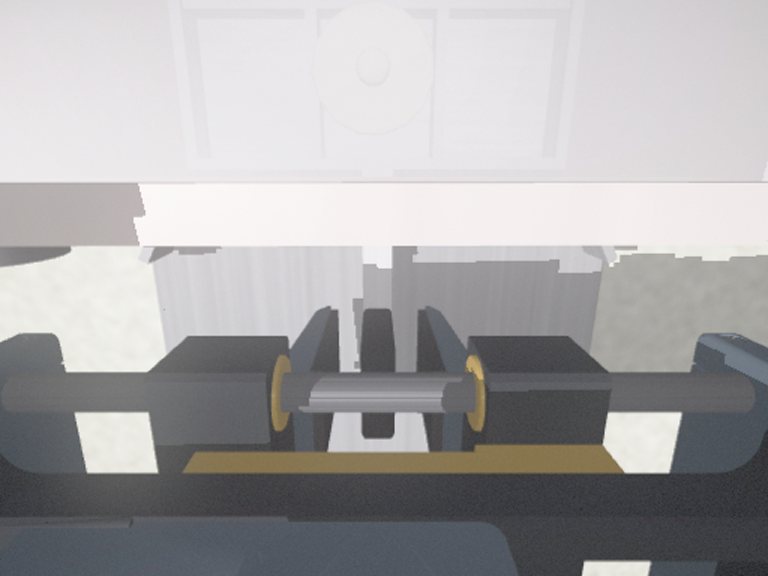

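{"api": "carry_out", "payload": {"deltas": [-1,0,-6,0,0,0,-1,0,-14,0.2,0.7,0,0,0,-30,0.1,0.7,0,0,0,-45,0,0,0,0,0,-45,0,0,0,0,0,-30,0,0,0], "hand": 1}}

```text
t: 9.35
tool_pos: [0.6432, 0.2301, 0.2012]
tcp_rot: [3.14, 0.003, -0.087]
force: [0.4, 0.1, 0.3]
finger_gap: 0.933
```

```bash
python3 -c "
from plan import *
from h import *
import pickle
w9=pickle.load(open('w9.pkl','rb'))
for P in [(190,175,.03),(570,175,.03)]: print(ray(w9,P[0]/1.5,P[1]/1.5,P[2]))
s=env.capture('side');crop(s['color'],0,140,240,320,3,'s3.png')
plan([(.4407,-.304,.17,-.435,48)])"
```

```text
[0.72311361 0.29390474 0.03      ]
[0.71098744 0.15325731 0.03      ]
t 9.40 pos [645.3 230.8 206.2] rpy [-3.1415e+00 -2.5000e-03 -8.6800e-02] F [2.6 2.1 5.4] gap 88.7mm q [ 0.31  0.36  1.77 -0.    1.    1.97]
CALL [-13.1, 45.9, 3.0, 0.0, -0.01, 1.66, -11.8, 46.2, 3.0, 0.0, -0.01, 1.66, -10.5, 46.6, 3.0, 0.0, -0.01, 1.66, -9.1, 46.8, 3.0, 0.0, -0.01, 1.66, -7.7, 47.1, 3.0, 0.0, -0.01, 1.66, -6.4, 47.3, 3.0, 0.0, -0.01, 1.66, -5.0, 47.5, 3.0, -0.01, -0.01, 1.66, -3.6, 47.6, 3.0, 0.0, -0.01, 1.67, -2.2, 47.7, 3.0, -0.01, -0.01, 1.66, -0.9, 47.7, 3.0, 0.0, -0.02, 1.67, 0.6, 47.7, 2.9, -0.01, -0.01, 1.66, 1.9, 47.6, 3.0, 0.0, -0.02, 1.67]
```

View pics/s3.png

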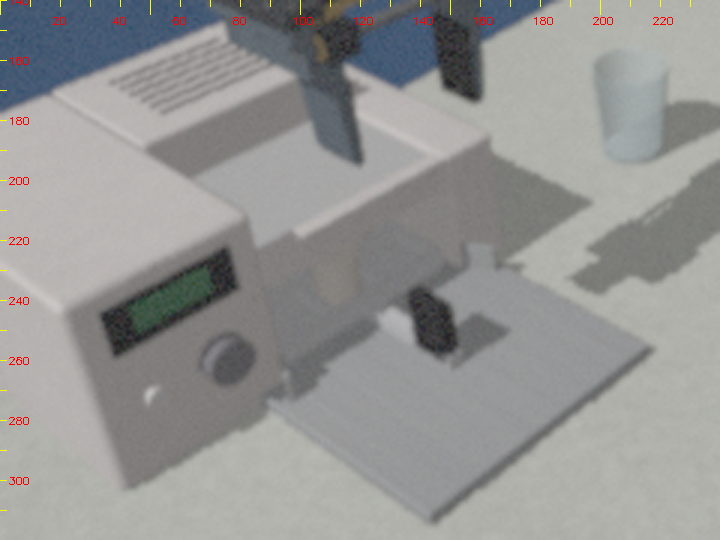

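{"api": "carry_out", "payload": {"deltas": [-13,46,1,0,0,1.7,-12,46,1,0,0,1.7,-10,46,2,0,0,1.7,-9,46,3,0,0,1.7,-8,46,3,0,0,1.7,-6,46,3,0,0,1.7,-5,46,3,0,0,1.7,-4,46,3,0,0,1.7,-2,46,3,0,0,1.7,-1,46,3,0,0,1.7,1,46,3,0,0,1.7,2,35,3,0,0,1.7]}}

```text
t: 10.6
tool_pos: [0.4419, -0.2941, 0.1856]
tcp_rot: [-3.131, -0.03, -0.451]
force: [0.3, -0.1, 0.5]
finger_gap: 0.998
```

```bash
python3 -c "
from plan import *
plan([(.4407,-.304,.15,-.435,20)])"
```

```text
t 10.60 pos [ 441.9 -294.1  185.6] rpy [-3.1314 -0.0304 -0.4505] F [ 0.3 -0.1  0.5] gap 90.9mm q [-0.64  0.14  2.11  0.02  0.87  1.37]
CALL [1.1, 4.9, 17.8, -0.29, -0.87, -0.44, 1.3, 4.8, 17.8, -0.28, -0.87, -0.44]
```

{"api": "carry_out", "payload": {"deltas": [1,3,15,-0.3,-0.9,-0.4,1,0,10,-0.3,-0.9,-0.4,0,0,0,0,0,0,0,0,0,0,0,0]}}

```text
t: 11.0
tool_pos: [0.4417, -0.3015, 0.1621]
tcp_rot: [3.139, -0.002, -0.442]
force: [-0.3, 0.4, -0.6]
finger_gap: 1.002
```

```bash
python3 -c "
from plan import *
wcap('w10');state()"
```

```text
t 11.00 pos [ 441.7 -301.5  162.1] rpy [ 3.1393e+00 -2.4000e-03 -4.4170e-01] F [-0.3  0.4 -0.6] gap 91.2mm q [-0.64  0.19  2.09 -0.    0.85  1.37]
t 11.05 pos [ 441.7 -301.4  162.2] rpy [ 3.1392e+00 -2.5000e-03 -4.4150e-01] F [ 0.   0.4 -0.4] gap 90.8mm q [-0.64  0.19  2.09 -0.    0.85  1.37]
```

View pics/w10.png

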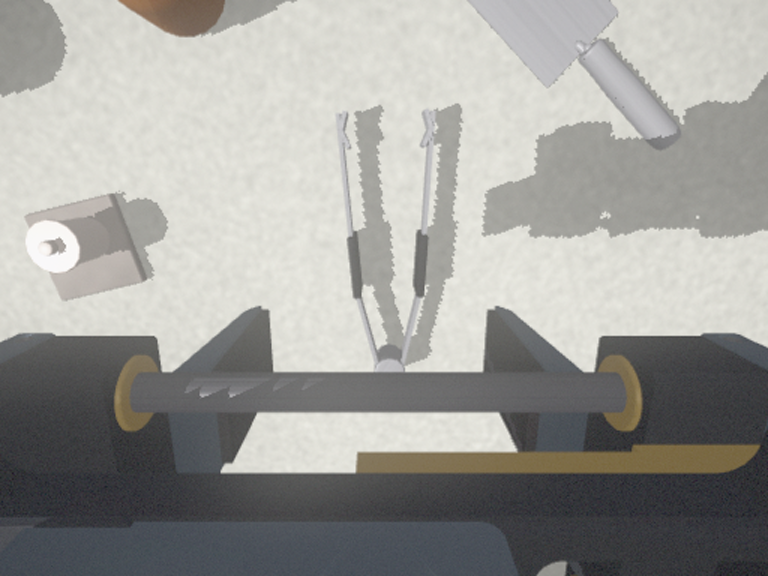

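Run:
```python
import pickle;from h import *
np.set_printoptions(precision=4,suppress=True)
c=pickle.load(open("w10.pkl","rb"))
A=lambda x,y,z:ray(c,x/1.5-.17,y/1.5-.17,z)[:2]
yw=lambda a,b:np.arctan2((b-a)[1],(b-a)[0])
lf,lr,rf,rr=A(352,236,.032),A(357,296,.032),A(423,236,.032),A(418,296,.032)
g=(lf+lr+rf+rr)/4; h=A(389.5,366,.02); j=(A(341.5,112,.03)+A(429.5,112,.03))/2
print("grips",g,"len",np.linalg.norm(lf-lr),"sep",np.linalg.norm(lf+lr-rf-rr)/2,"yaws",yw(lr,lf),yw(rr,rf),"hinge",h,np.linalg.norm(h-g),"jaw",j,np.linalg.norm(g-j),yw(h,j),yw(g,j),yw(h,g))
l,r=(lf+lr)/2,(rf+rr)/2; print("perp yaw",yw(r,l)-np.pi/2)
for P in[(341.5,112),(429.5,112),(354,265),(421,265)]: print(pt(c,P[0]/1.5,P[1]/1.5))
print("pot",A(47,247,.054),A(53,247,.047),"tile",[A(*P,.008) for P in[(25,214),(115,193),(147,279),(63,300)]],sum(A(*P,.008) for P in[(25,214),(115,193),(147,279),(63,300)])/4)
```

```text
grips [ 0.4427 -0.3103] len 0.04421447591509626 sep 0.047290408896525776 yaws -0.37421062415547446 -0.49672945645538635 hinge [ 0.3659 -0.2766] 0.08385496490585845 jaw [ 0.5375 -0.353 ] 0.10398614340129014 -0.4187328180223865 -0.42322432322854114 -0.41316302081961953
perp yaw -0.44165568038247693
[ 0.5497 -0.3268  0.0297]
[ 0.5254 -0.3809  0.0197]
[ 0.4536 -0.289   0.0311]
[ 0.4331 -0.3326  0.0317]
pot [ 0.5549 -0.1155] [ 0.5544 -0.1136] tile [array([ 0.5902, -0.0799]), array([ 0.5743, -0.1496]), array([ 0.5086, -0.1346]), array([ 0.5225, -0.0651])] [ 0.5489 -0.1073]
```

```bash
python3 -c "
from plan import *
plan([(.4427,-.3103,.035,-.42,40)])"
```

```text
t 11.05 pos [ 441.7 -301.4  162.2] rpy [ 3.1392e+00 -2.5000e-03 -4.4150e-01] F [ 0.   0.4 -0.4] gap 90.8mm q [-0.64  0.19  2.09 -0.    0.85  1.37]
CALL [1.1, 1.8, 31.8, 0.03, -0.03, -0.31, 1.1, 1.9, 31.8, 0.04, -0.04, -0.31, 1.1, 1.9, 31.8, 0.03, -0.03, -0.31, 1.1, 1.9, 31.8, 0.04, -0.04, -0.3]
```

{"api": "carry_out", "payload": {"deltas": [2,3,38,0,0,-0.5,1.5,3,38,0,0,-0.4,1,1.5,28,0,0,-0.3,0,0,12,0,0,0,0,0,0,0,0,0,0,0,0,0,0,0]}}

```text
t: 11.65
tool_pos: [0.4479, -0.3095, 0.048]
tcp_rot: [3.138, -0.011, -0.414]
force: [0.2, -0.5, 0.5]
finger_gap: 0.999
```

```bash
python3 -c "
from plan import *
wcap('w11');plan([(.4427,-.3103,.005,-.42,40)])"
```

```text
t 11.65 pos [ 447.9 -309.5   48. ] rpy [ 3.1376 -0.0115 -0.4142] F [ 0.2 -0.5  0.5] gap 90.9mm q [-0.65  0.4   2.1  -0.    0.63  1.34]
t 11.70 pos [ 448.  -309.6   48.3] rpy [ 3.1375 -0.0121 -0.4143] F [ 0.7 -0.7  0.9] gap 91.5mm q [-0.65  0.4   2.1  -0.    0.63  1.34]
CALL [-2.6, 1.3, 21.6, 0.12, -0.35, 0.16, -2.4, 1.3, 21.7, 0.11, -0.34, 0.17]
```

View pics/w11.png

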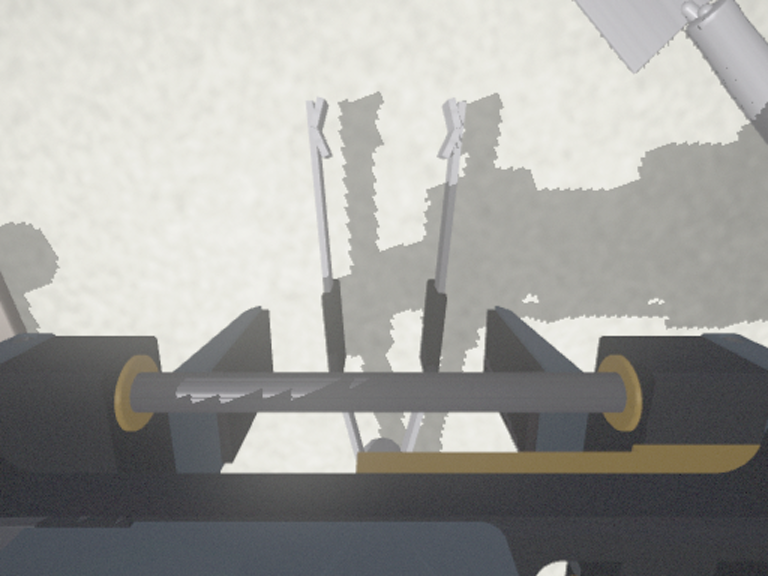

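{"api": "carry_out", "payload": {"deltas": [-3,1.5,20,0.1,-0.4,0.1,-2,1,12,0.1,-0.4,0.1,0,0,5,0,0,0,0,0,0,0,0,0]}}

```text
t: 12.1
tool_pos: [0.4454, -0.3118, 0.0149]
tcp_rot: [3.14, -0.005, -0.418]
force: [-0.3, 0.2, 0.2]
finger_gap: 0.999
```

```bash
python3 -c "
from plan import *
plan([(.4427,-.3103,.0045,-.42,40)])"
```

```text
t 12.10 pos [ 445.4 -311.8   14.9] rpy [ 3.1395 -0.0047 -0.4177] F [-0.3  0.2  0.2] gap 90.9mm q [-0.65  0.46  2.1  -0.    0.58  1.34]
CALL [-3.1, -0.3, 10.4, 0.12, -0.27, 0.13]
```

{"api": "carry_out", "payload": {"deltas": [-2.5,0,8,0.1,-0.4,0.1,-0.5,0,3,0,0,0,0,0,0,0,0,0]}}

```text
t: 12.4
tool_pos: [0.4432, -0.311, 0.0043]
tcp_rot: [3.141, 0.001, -0.42]
force: [0.3, 0.6, -0.3]
finger_gap: 1.004
```

```bash
python3 -c "
from plan import *
wcap('w12');plan([(.4427,-.3103,.0045,-.42,40)])"
```

```text
t 12.40 pos [ 443.2 -311.     4.3] rpy [ 3.141e+00  1.100e-03 -4.195e-01] F [ 0.3  0.6 -0.3] gap 91.3mm q [-0.65  0.48  2.1  -0.    0.56  1.34]
t 12.45 pos [ 443.2 -311.     4.4] rpy [ 3.141e+00  1.100e-03 -4.196e-01] F [0.8 0.3 0.1] gap 91.3mm q [-0.65  0.48  2.1  -0.    0.56  1.34]
CALL [-0.8, -0.4, -0.1, 0.03, 0.06, 0.03]
```

View pics/w12.png

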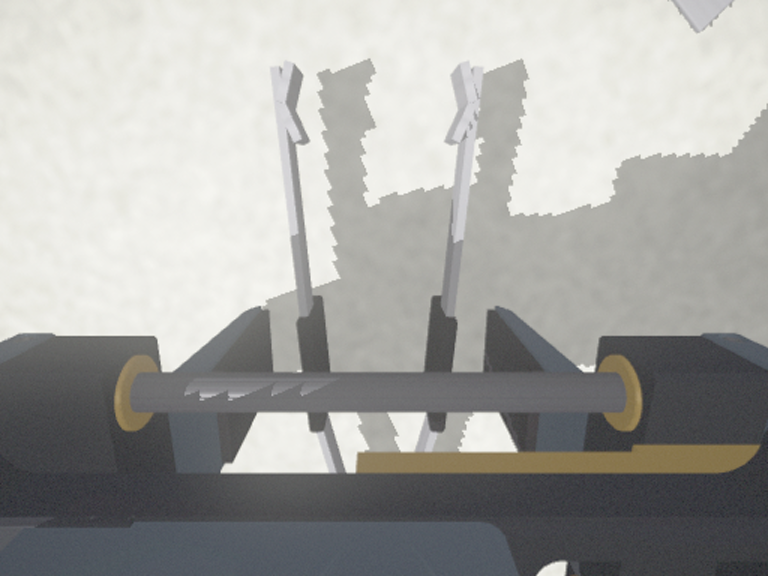

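{"api": "carry_out", "payload": {"deltas": [-0.5,0,0,0,0,0,0,0,0,0,0,0,0,0,0,0,0,0,0,0,0,0,0,0,0,0,0,0,0,0,0,0,0,0,0,0,0,0,0,0,0,0,0,0,0,0,0,0], "hand": 0.57, "newtons": 30}}

```text
t: 13.25
tool_pos: [0.443, -0.311, 0.005]
tcp_rot: [3.141, 0.0, -0.419]
force: [0.1, 0.1, -0.7]
finger_gap: 0.57
```

```bash
python3 -c "
from plan import *
wcap('w13')"
```

```text
t 13.25 pos [ 443. -311.    5.] rpy [ 3.1408e+00  2.0000e-04 -4.1950e-01] F [ 0.1  0.1 -0.7] gap 51.9mm q [-0.65  0.48  2.1  -0.    0.56  1.34]
```

View pics/w13.png

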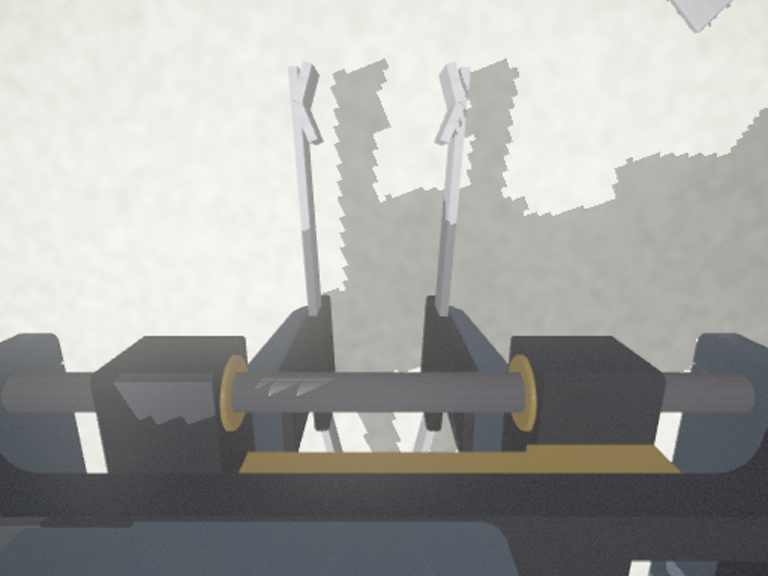

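{"api": "carry_out", "payload": {"deltas": [0,0,-3,0,0,0,0,0,-4,0,0,0,0,0,0,0,0,0]}}

```text
t: 13.6
tool_pos: [0.443, -0.3109, 0.0125]
tcp_rot: [3.141, 0.0, -0.42]
force: [0.9, -0.1, -1.6]
finger_gap: 0.57
```

```bash
python3 -c "
from plan import *
from h import *
import pickle
c=wcap('w14');s=env.capture('side');pickle.dump(s,open('s4.pkl','wb'));crop(s['color'],230,120,390,240,5,'s4.png')
A=lambda x,y:pt(c,x/1.5,y/1.5)
for x,y in[(300,80),(300,110),(310,210),(314,280),(455,80),(455,110),(450,210),(444,280)]:print(A(x,y))"
```

```text
t 13.60 pos [ 443.  -310.9   12.5] rpy [ 3.1409e+00  5.0000e-04 -4.1950e-01] F [ 0.9 -0.1 -1.6] gap 51.8mm q [-0.65  0.46  2.1  -0.    0.58  1.34]
[ 0.54366431 -0.32976055  0.03719179]
[ 0.5360031  -0.32575169  0.03641799]
[ 0.50624136 -0.31326289  0.02887997]
[ 0.48345024 -0.30436784  0.03363342]
[ 0.52414428 -0.37406648  0.03604881]
[ 0.51586477 -0.37043642  0.03820416]
[ 0.48704581 -0.35791504  0.03533026]
[ 0.46465582 -0.34698686  0.0342864 ]
```

View pics/w14.png

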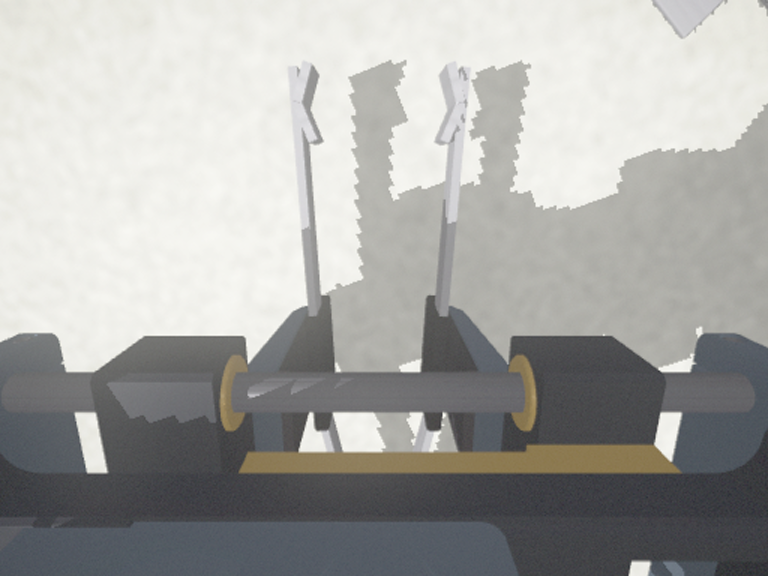

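View pics/s4.png

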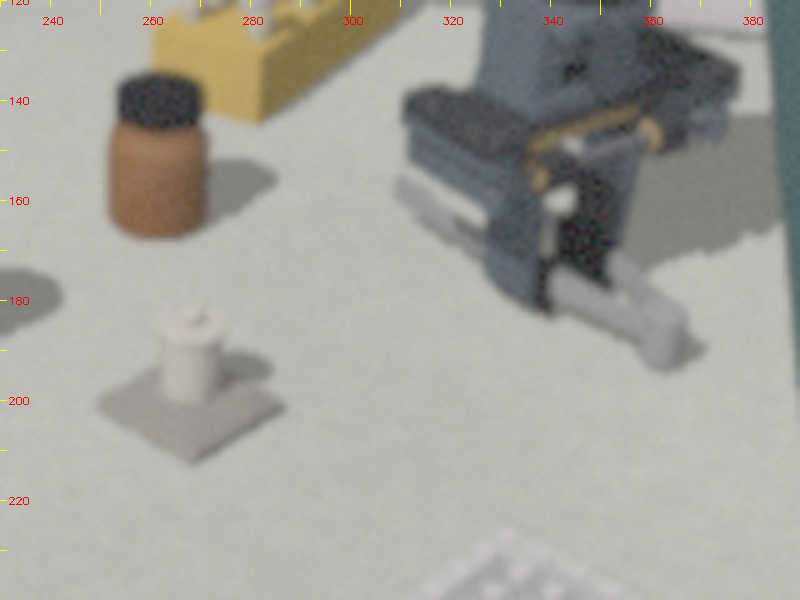

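```bash
python3 -c "
from plan import *
plan([(.442,-.305,.06,-.40,20),(.431,-.199,.085,.6,20,)],ang=5.5)"
```

```text
t 13.70 pos [ 442.8 -310.8   12.2] rpy [ 3.141e+00  9.000e-04 -4.195e-01] F [-0.1  0.3 -1.4] gap 52.1mm q [-0.65  0.47  2.1  -0.    0.58  1.34]
CALL [-1.0, -1.6, -15.9, 0.01, 0.02, -0.37, -1.0, -1.7, -16.0, 0.01, 0.02, -0.37, -1.1, -1.7, -15.9, 0.02, 0.01, -0.38, -4.7, -8.5, -2.3, 0.0, 0.0, -5.21, -3.9, -8.9, -2.3, 0.0, 0.0, -5.21, -3.1, -9.2, -2.3, 0.0, 0.0, -5.21, -2.2, -9.4, -2.3, 0.0, 0.0, -5.21, -1.3, -9.6, -2.3, 0.0, 0.0, -5.21, -0.5, -9.7, -2.3, 0.0, 0.0, -5.21, 0.4, -9.7, -2.2, 0.0, 0.0, -5.21, 1.3, -9.6, -2.3, 0.0, 0.0, -5.21, 2.2, -9.4, -2.2, 0.0, 0.0, -5.2]
CALL [3.0, -9.2, -2.3, 0.0, 0.0, -5.21, 3.8, -8.8, -2.2, 0.0, 0.0, -5.2]
```

{"api": "carry_out", "payload": {"deltas": [-1,-1,-10,0,0,0,-1,-1,-14,0,0,0,-1,-1,-14,0,0,-2,-4.5,-8.5,-6,0,0,-5,-4,-9,-3,0,0,-5,-3,-9,-2,0,0,-5,-2,-9.5,-2,0,0,-5,-1.5,-9.5,-2,0,0,-5,-0.5,-9.5,-2,0,0,-5,0.5,-9.5,-2,0,0,-5,1.5,-9.5,-2,0,0,-5,2,-9.5,-2,0,0,-5]}}

```text
t: 14.9
tool_pos: [0.4325, -0.2183, 0.0874]
tcp_rot: [3.135, -0.003, 0.431]
force: [-0.9, -0.8, -1.1]
finger_gap: 0.571
```

```bash
python3 -c "
from plan import *
plan([(.431,-.199,.085,.6,20,)],ang=4)"
```

```text
t 14.90 pos [ 432.5 -218.3   87.4] rpy [ 3.1349 -0.0035  0.4312] F [-0.9 -0.8 -1.1] gap 52.0mm q [-0.51  0.25  2.22 -0.    0.67  0.63]
CALL [2.2, -6.1, 0.8, 0.13, -0.06, -3.22, 2.6, -5.9, 0.7, 0.13, -0.05, -3.23, 2.9, -5.8, 0.8, 0.14, -0.06, -3.22]
```

{"api": "carry_out", "payload": {"deltas": [2,-6,1,0.1,0,-3,2,-5,1,0.1,0,-3,2,-4,1,0.1,0,-2,0,0,0,0,0,0,0,0,0,0,0,0]}}

```text
t: 15.4
tool_pos: [0.4314, -0.2007, 0.0896]
tcp_rot: [3.136, -0.005, 0.58]
force: [-0.0, -0.3, -1.2]
finger_gap: 0.567
```

```bash
python3 -c "
from plan import *
from h import *
import pickle
c=wcap('w15');s=env.capture('side');pickle.dump(s,open('s5.pkl','wb'));crop(s['color'],220,100,380,240,5,'s5.png');state()"
```

```text
t 15.40 pos [ 431.4 -200.7   89.6] rpy [ 3.1358 -0.0051  0.5801] F [-0.  -0.3 -1.2] gap 51.6mm q [-0.49  0.23  2.23  0.    0.67  0.5 ]
t 15.50 pos [ 431.4 -200.8   89.4] rpy [ 3.136 -0.005  0.58 ] F [-0.9  0.1 -1.3] gap 52.2mm q [-0.49  0.23  2.23  0.    0.67  0.5 ]
```

View pics/w15.png

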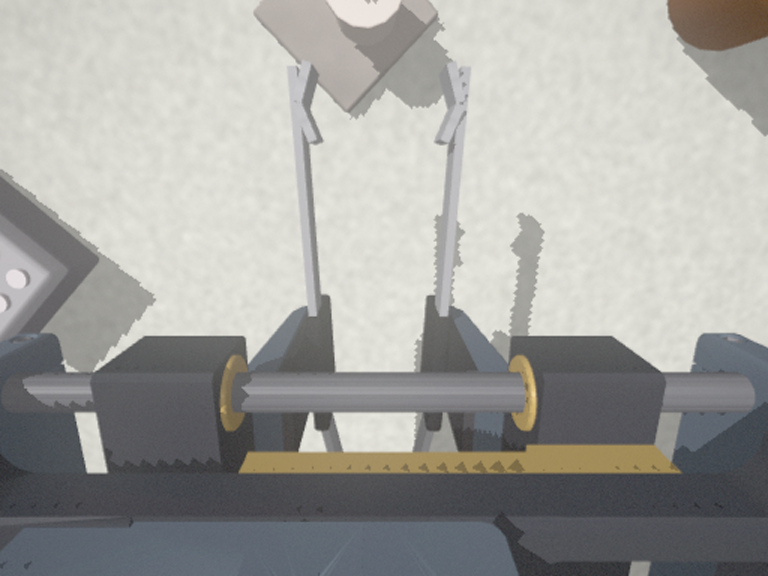

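View pics/s5.png

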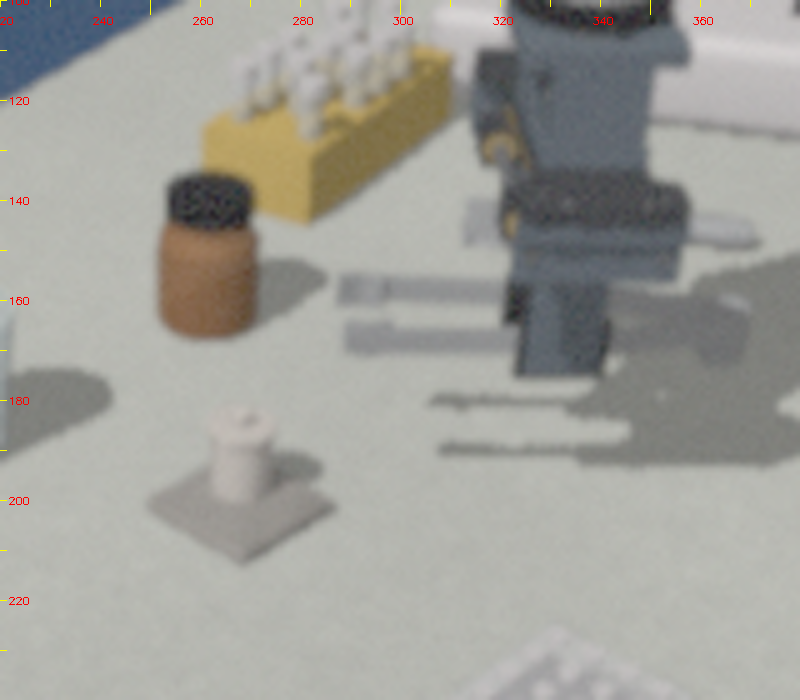

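Run:
```python
import pickle;from h import *
np.set_printoptions(precision=4,suppress=True)
c=pickle.load(open("w15.pkl","rb"));s=pickle.load(open("s5.pkl","rb"))
A=lambda x,y,z:ray(c,x/1.5-.17,y/1.5-.17,z)[:2]
y=.58;ex=np.array([np.cos(y),np.sin(y)])
p=A(365,28,.047);print("rimfront",p,"pot",p+.0185*ex, "side edges",A(327,2,.047),A(402,2,.047))
print("tile corners",A(349,111,.008),A(256,14,.008),A(438,15,.008))
S=lambda x,y,z:ray(s,220+x/5-.4,100+y/5-.4,z)
print("side knob",S(246,415,.054),"lid centre",S(242,425,.047),"tile",[S(*P,.008)[:2] for P in[(150,503),(243,558),(335,508)]])
j=(A(302,105,.112)+A(456,105,.112))/2;print("jaw",j)
```

```text
rimfront [ 0.5398 -0.1234] pot [ 0.5552 -0.1132] side edges [ 0.5392 -0.104 ] [ 0.5572 -0.1314]
tile corners [ 0.5095 -0.1313] [ 0.5228 -0.0657] [ 0.5746 -0.1451]
side knob [ 0.5541 -0.1149  0.054 ] lid centre [ 0.5565 -0.1154  0.047 ] tile [array([ 0.5881, -0.0793]), array([ 0.5236, -0.0641]), array([ 0.5073, -0.1276])]
jaw [ 0.509  -0.1504]
```

{"api": "carry_out", "payload": {"deltas": [0,-2.5,15,0.3,-0.3,0,0,-2,20,0,0,0,0,0,20,0,0,0,0,0,12,0,0,0,0,0,5,0,0,0,0,0,0,0,0,0]}}

```text
t: 16.1
tool_pos: [0.4284, -0.1972, 0.012]
tcp_rot: [-3.141, 0.001, 0.577]
force: [-0.7, 0.5, -0.4]
finger_gap: 0.571
```

```bash
python3 -c "
from plan import *
from h import *
import pickle
c=wcap('w16');s=env.capture('side');pickle.dump(s,open('s6.pkl','wb'));crop(s['color'],220,120,380,240,5,'s6.png');plan([(.4315,-.1967,.012,.58)])"
```

```text
t 16.10 pos [ 428.4 -197.2   12. ] rpy [-3.1408e+00  1.5000e-03  5.7660e-01] F [-0.7  0.5 -0.4] gap 52.0mm q [-0.48  0.39  2.24 -0.    0.52  0.52]
t 16.20 pos [ 429.  -197.5   13. ] rpy [3.1411e+00 7.0000e-04 5.7660e-01] F [-0.3 -0.  -0.7] gap 52.1mm q [-0.48  0.39  2.23 -0.    0.52  0.52]
CALL [2.6, 0.7, 1.0, 0.03, 0.04, -0.19]
```

View pics/w16.png

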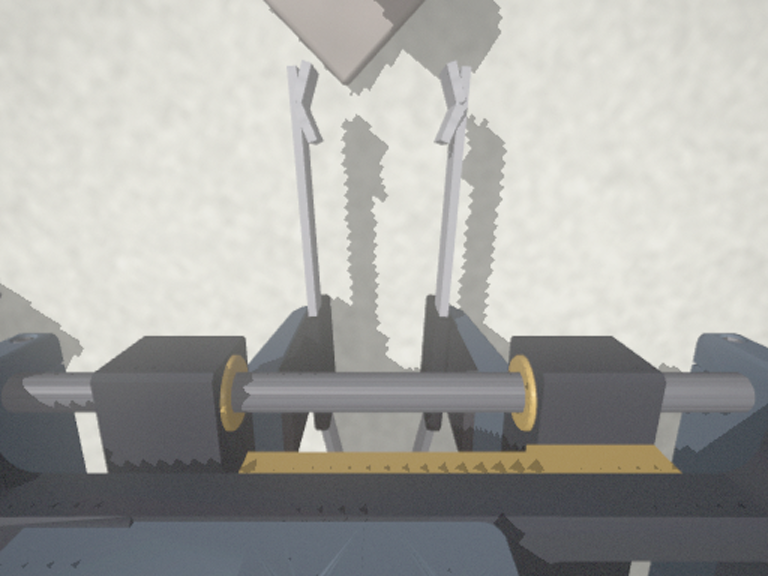

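View pics/s6.png

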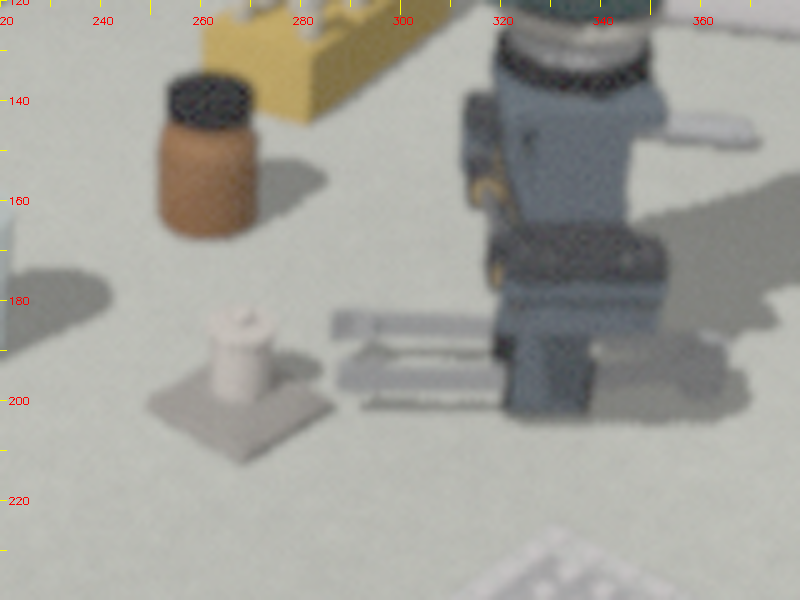

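{"api": "carry_out", "payload": {"deltas": [7,-1,0.5,0,0,0,10,0,0,0,0,0,6,0,0,0,0,0,0,0,0,0,0,0]}}

```text
t: 16.6
tool_pos: [0.4511, -0.1836, 0.0145]
tcp_rot: [3.138, -0.001, 0.576]
force: [-0.4, -0.6, -1.2]
finger_gap: 0.572
```

```bash
python3 -c "
from plan import *
wcap('w17');state()"
```

```text
t 16.60 pos [ 451.1 -183.6   14.5] rpy [ 3.1377e+00 -1.4000e-03  5.7640e-01] F [-0.4 -0.6 -1.2] gap 52.0mm q [-0.43  0.4   2.21 -0.    0.53  0.56]
t 16.65 pos [ 450.8 -183.7   14.5] rpy [ 3.1378e+00 -1.3000e-03  5.7640e-01] F [-0.2 -0.8 -0.5] gap 51.9mm q [-0.43  0.4   2.21 -0.    0.53  0.56]
```

View pics/w17.png

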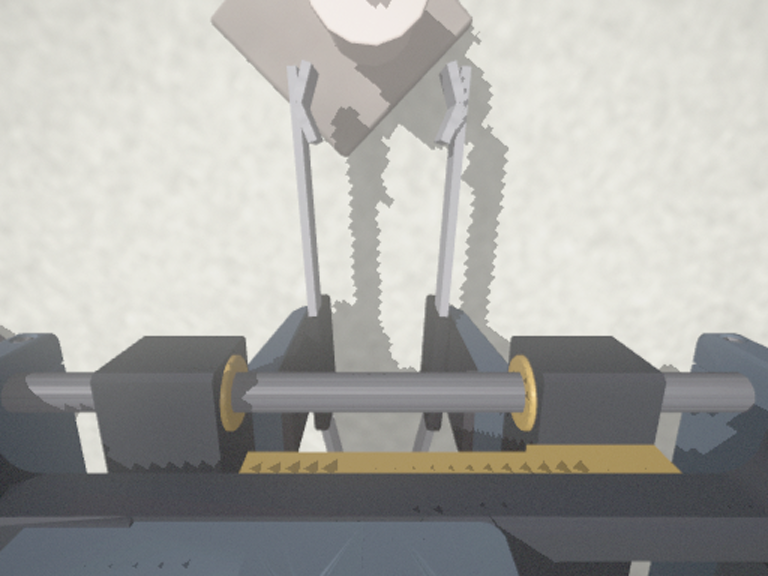

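Run:
```python
import pickle;from h import *
np.set_printoptions(precision=4,suppress=True)
c=pickle.load(open("w17.pkl","rb"))
A=lambda x,y,z:ray(c,x/1.5-.17,y/1.5-.17,z)[:2]
y=.5764;E=np.array([[np.cos(y),np.sin(y)],[-np.sin(y),np.cos(y)]]);o=np.array([.4511,-.1836])
f=lambda *a:E@(A(*a)-o)
print("lid front",f(370,45,.047),"edges",f(310,1,.047),f(427,1,.047),"jaw tips",f(318,65,.0395),f(445,65,.0395),f(321,142,.0395),f(437,142,.0395))
print(pt(c,370/1.5,35/1.5),pt(c,300/1.5,105/1.5))
```

```text
lid front [0.1073 0.0022] edges [0.1185 0.0191] [ 0.1186 -0.0139] jaw tips [0.1036 0.0184] [ 0.1037 -0.0208] [0.081  0.0182] [ 0.0811 -0.0191]
[ 0.5423 -0.1217  0.0456] [ 0.515  -0.1131  0.0398]
```

{"api": "carry_out", "payload": {"deltas": [0,-3.3,2,0.2,0,0,0,0,0,0,0,0]}}

```text
t: 16.85
tool_pos: [0.4488, -0.1806, 0.0124]
tcp_rot: [3.142, -0.001, 0.577]
force: [-0.1, -0.0, -0.6]
finger_gap: 0.569
```

{"api": "carry_out", "payload": {"deltas": [5,0,0,0,0,0,8,0,0,0,0,0,6,0,0,0,0,0,0,0,0,0,0,0]}}

```text
t: 17.25
tool_pos: [0.4659, -0.1695, 0.0124]
tcp_rot: [-3.141, -0.001, 0.576]
force: [0.3, -1.0, -1.4]
finger_gap: 0.569
```

```bash
python3 -c "
from plan import *
wcap('w18');state()"
```

```text
t 17.25 pos [ 465.9 -169.5   12.4] rpy [-3.1415e+00 -1.3000e-03  5.7600e-01] F [ 0.3 -1.  -1.4] gap 51.8mm q [-0.4   0.42  2.19  0.    0.53  0.6 ]
t 17.30 pos [ 465.6 -169.5   12.3] rpy [-3.1413e+00 -1.1000e-03  5.7610e-01] F [ 0.7 -0.5 -1.4] gap 51.6mm q [-0.4   0.42  2.19  0.    0.53  0.6 ]
```

View pics/w18.png

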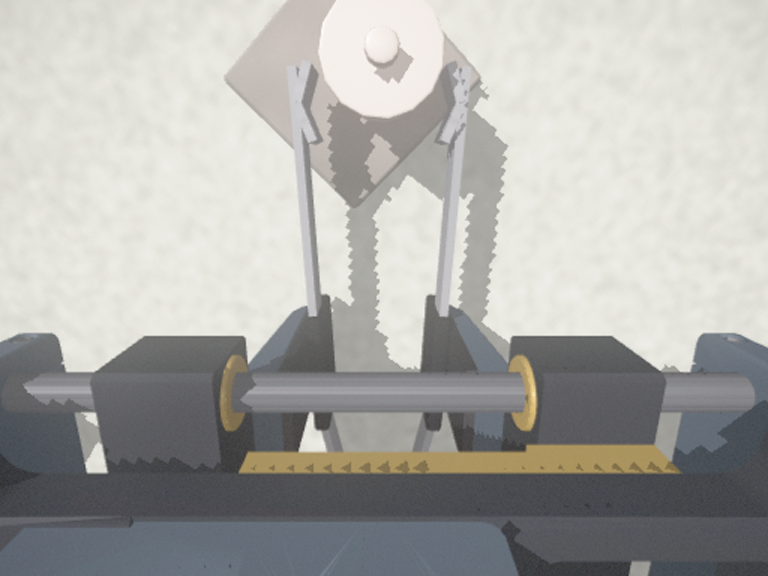

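{"api": "carry_out", "payload": {"deltas": [5,0,0,0,0,0,6,0,0,0,0,0,2,0,0,0,0,0,0,0,0,0,0,0]}}

```text
t: 17.7
tool_pos: [0.4774, -0.1618, 0.0123]
tcp_rot: [-3.141, -0.001, 0.576]
force: [-0.5, -0.2, -1.7]
finger_gap: 0.567
```

Run:
```python
from plan import *
from h import *
s0=env.observe();c=wcap('w19')
A=lambda x,y,z:ray(c,x/1.5-.17,y/1.5-.17,z)[:2]
```

```text
t 17.70 pos [ 477.4 -161.8   12.3] rpy [-3.1412e+00 -1.0000e-03  5.7610e-01] F [-0.5 -0.2 -1.7] gap 51.6mm q [-0.37  0.43  2.17  0.    0.54  0.62]
```

View pics/w19.png

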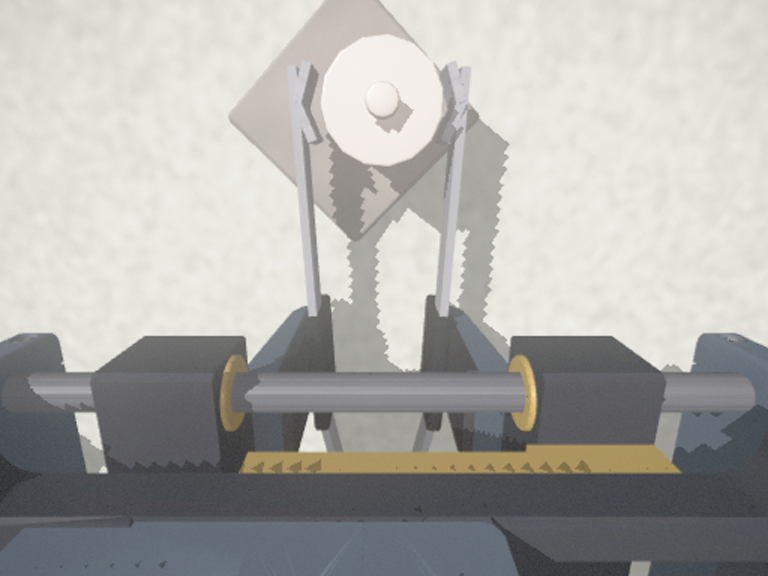

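Run:
```python
import pickle;from h import *
c=pickle.load(open("w19.pkl","rb"))
A=lambda x,y,z:ray(c,x/1.5-.17,y/1.5-.17,z)[:2]
y=.576;E=np.array([[np.cos(y),np.sin(y)],[-np.sin(y),np.cos(y)]]);o=np.array([.4774,-.1618])
f=lambda *a:E@(A(*a)-o)
print("lid",f(382,100,.047),f(382,35,.047),f(382,165,.047),"knob",f(382,99,.054))
print("jaws",f(305,65,.0373),f(455,65,.0373),f(318,142,.0373),f(440,142,.0373))
```

```text
lid [ 0.09220915 -0.00143248] [ 0.10929099 -0.00137989] [ 0.07382915 -0.00148908] knob [ 0.09148535 -0.00137639]
jaws [0.10358434 0.02225316] [ 0.10359506 -0.02396784] [0.0810031  0.01905255] [ 0.0810199  -0.02021046]
```

{"api": "carry_out", "payload": {"deltas": [0,0,0,0,0,0,0,0,0,0,0,0], "hand": 0.5}}

```text
t: 17.95
tool_pos: [0.477, -0.1619, 0.0122]
tcp_rot: [-3.141, -0.001, 0.576]
force: [0.1, -0.5, -0.4]
finger_gap: 0.5
```

{"api": "carry_out", "payload": {"deltas": [0,0,0,0,0,0,0,0,0,0,0,0,0,0,0,0,0,0], "hand": 0.4, "newtons": 30}}

```text
t: 18.25
tool_pos: [0.4769, -0.162, 0.0123]
tcp_rot: [-3.141, -0.001, 0.576]
force: [1.7, 0.2, -0.4]
finger_gap: 0.481
```

Run:
```python
from plan import *
from h import *
c=wcap('w20');s=env.capture('side');crop(s['color'],220,120,380,240,5,'s7.png');state()
```

```text
t 18.25 pos [ 476.9 -162.    12.3] rpy [-3.1409e+00 -9.0000e-04  5.7560e-01] F [ 1.7  0.2 -0.4] gap 43.8mm q [-0.37  0.43  2.17  0.    0.54  0.62]
t 18.35 pos [ 476.9 -162.    12.2] rpy [-3.1409e+00 -8.0000e-04  5.7570e-01] F [-1.2 -0.5 -1.1] gap 43.4mm q [-0.37  0.43  2.17  0.    0.54  0.62]
```

View pics/w20.png

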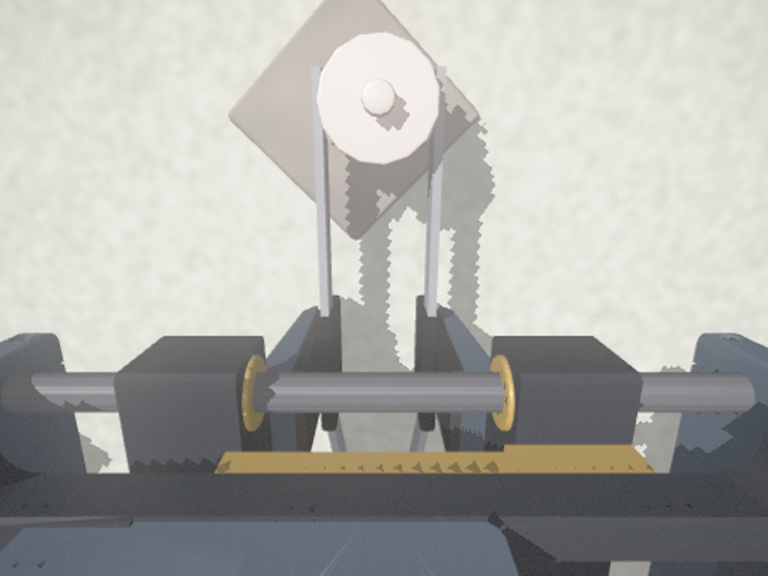

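View pics/s7.png

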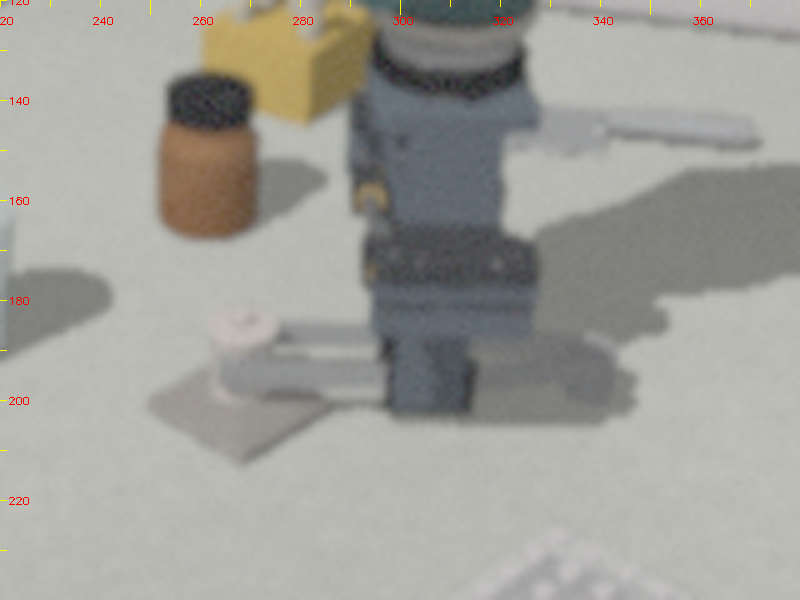

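{"api": "carry_out", "payload": {"deltas": [0,0,-2,0,0,0,0,0,-5,0,0,0,0,0,-8,0,0,0,0,0,0,0,0,0], "hand": 0.3, "newtons": 35}}

```text
t: 18.75
tool_pos: [0.4767, -0.162, 0.0285]
tcp_rot: [-3.141, -0.001, 0.576]
force: [0.4, 0.4, -1.2]
finger_gap: 0.48
```

Run:
```python
from plan import *
from h import *
s=env.capture('side');crop(s['color'],220,120,380,240,5,'s8.png');wcap('w21')
```

```text
t 18.80 pos [ 476.5 -161.9   28.1] rpy [-3.1403e+00 -3.0000e-04  5.7570e-01] F [-0.5 -0.5 -2.6] gap 43.8mm q [-0.37  0.39  2.18  0.    0.57  0.62]
```

View pics/s8.png

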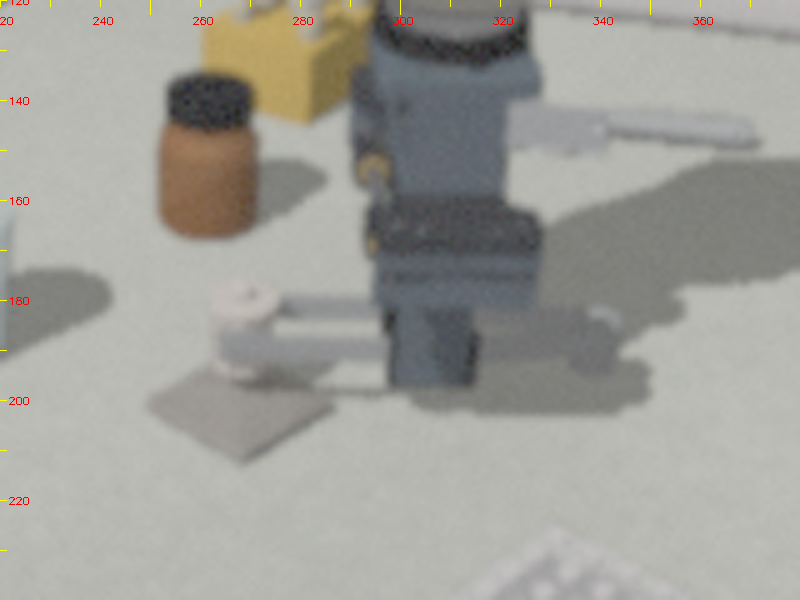

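Pot rises with the tongs, upright (lid at (245,297) in the crop, clear of the tile). 84 mm more.

{"api": "carry_out", "payload": {"deltas": [0,0,-6,0,0,0,0,0,-12,0,0,0,0,0,-15,0,0,0,0,0,-15,0,0,0,0,0,-14,0,0,0,0,0,-9,0,0,0,0,0,-5,0,0,0,0,0,0,0,0,0]}}

```text
t: 19.65
tool_pos: [0.4761, -0.1619, 0.1104]
tcp_rot: [-3.14, -0.0, 0.576]
force: [0.3, -0.2, -2.3]
finger_gap: 0.481
```

Run:
```python
from plan import *
state()
plan([(.4765,-.162,.1125,.5757)])
```

```text
t 19.65 pos [ 476.1 -161.9  110.4] rpy [-3.1402e+00 -3.0000e-04  5.7580e-01] F [ 0.3 -0.2 -2.3] gap 43.8mm q [-0.37  0.23  2.17  0.    0.74  0.62]
t 19.65 pos [ 476.1 -161.9  110.4] rpy [-3.1402e+00 -3.0000e-04  5.7580e-01] F [ 0.3 -0.2 -2.3] gap 43.8mm q [-0.37  0.23  2.17  0.    0.74  0.62]
CALL [0.2, 0.3, -2.1, -0.08, -0.02, 0.0]
```

{"api": "carry_out", "payload": {"deltas": [0,0,-2,0,0,0,0,0,0,0,0,0,0,0,0,0,0,0,0,0,0,0,0,0]}}

```text
t: 20.05
tool_pos: [0.4752, -0.1615, 0.1112]
tcp_rot: [-3.138, 0.001, 0.576]
force: [-0.5, -0.4, -1.2]
finger_gap: 0.48
```

Run:
```python
from plan import *
from h import *
s=env.capture('side');cv2.imwrite('pics/s9.png',(255*(s['color']/255.)**.6).astype(np.uint8));crop(s['color'],220,100,380,220,5,'s9c.png')
t=env.capture('top');crop(t['color'],60,30,410,290,2,'t9.png');wcap('w22')
u,v=220+242/5,100+300/5
```

```text
t 20.15 pos [ 475.3 -161.5  111.2] rpy [-3.1384e+00  1.0000e-03  5.7570e-01] F [ 0.6 -0.3 -0.4] gap 43.9mm q [-0.37  0.23  2.17  0.    0.74  0.62]
```

View pics/s9.png

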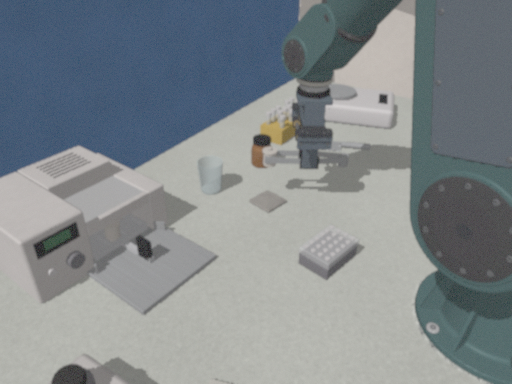

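View pics/s9c.png

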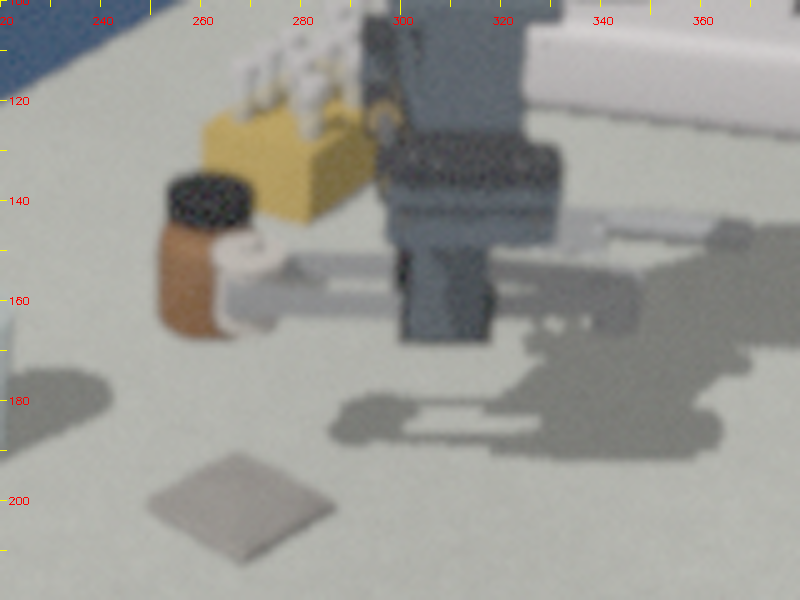

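View pics/t9.png

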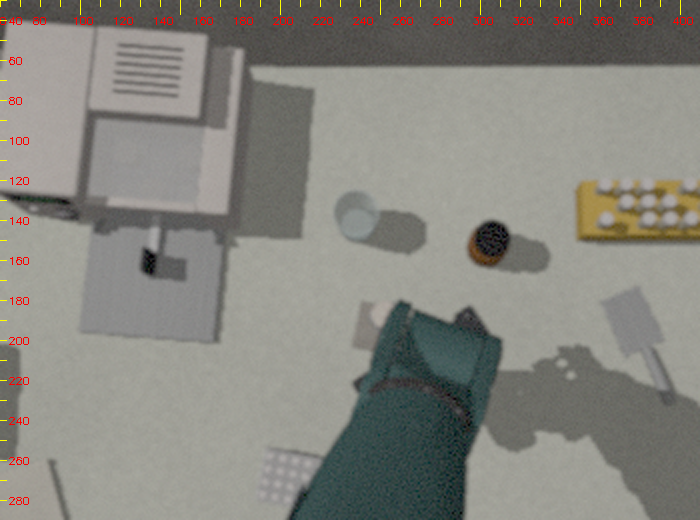

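View pics/w22.png

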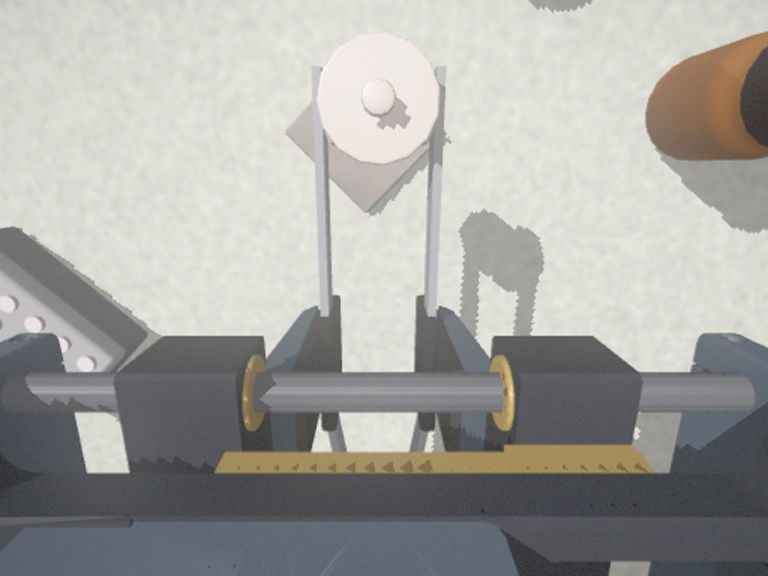

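Run:
```python
from plan import *
s=state(); print(np.abs(s["qd"]).max()); print(env.close_job())
```

```text
t 20.20 pos [ 475.3 -161.6  111.3] rpy [-3.1385e+00  1.0000e-03  5.7570e-01] F [-0.1  0.7 -2.4] gap 43.8mm q [-0.37  0.23  2.17  0.    0.74  0.62]
0.003362138001248512
the job is handed in; nothing more can be done
None
```

The job is done and handed in at 20.2 s of the 59 s allowed.

- **Tray:** I gripped it by its fin, lined it up with the opening and pushed until it stopped. Force rose to about 25 N at that point. The camera put the tray point about 64 mm inside the opening, against 67 mm nominal, so within measuring error. After release the front pot could be seen standing through the roof, and a side view showed another pot shape inside. The third pot I did not check individually.
- **Hot pot:** I took the tongs by their grips, slid the jaws around the pot's body and squeezed until the gripper stopped at 43.8 mm, close to the stated 44 mm. I then lifted the pot straight up by 99 mm. In the last side and wrist pictures it was upright in the jaws, with the arm still and the grip steady. The robot itself stayed clear of it.
- **Other things on the bench:** the beaker, jar and spatula stayed where they were.
- **Disagreement between cameras:** the top camera read about 7–8 mm lower in y than the wrist camera, with the side camera in between. I used the wrist camera for the fine positioning, and the side camera agreed with it on the hot pot.

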